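# Draw the retaining ring off the bench saw's pulley axle with a hooked pick

### The job

Take the hooked pick from its rest, drop its tip through the eye of the retaining ring that holds the belt pulley on its axle, and draw the ring sideways out of the groove until it is right off the axle, so that the pulley can be lifted off for new bearings. Feel your way in gently: do not jab or lever hard on the ring, axle or pulley, touch the ring only with the pick, and leave it lying on the machine or close beside it. Then put the pick back in the notches it came from, hook down, and leave everything else where it is.

Things in the scene. Friction and masses are not known exactly. Their poses are not given: they have to be found in the camera images.
- axle_top (a point): Centre of the top face of the upright steel axle, 28 mm in diameter, 127 mm above the bench. Just below its top 6.6 mm it has a groove 24 mm in diameter and 3.4 mm high, whose floor is the washer's top at 117 mm; the retaining ring sits in it. Axes are the saw's.
- ring_center (a point): Centre of the retaining ring, half-way up its thickness; on the axle's axis at the start, 118 mm above the bench. The ring is a dark steel, open, E-shaped spring clip 44 mm across and 2.5 mm thick, lying flat. Axes: z up, x from the centre out through the pull eye at the ring's closed back; the open side faces -x.
- ring_eye (a point): Centre of the pull eye, a rectangular hole in a lug on the back of the ring, 24.5 mm from the ring's centre along its +x, half-way up its thickness. The hole is 4 mm wide along x and 9 mm along y; the bar outside it (+x) is 4.5 mm wide, the metal inside it 5 mm. Axes are the ring's. At the start there are 6 mm free between the ring's underside and the pulley's face below the eye.
- hook_pick_mid (a point): Middle of the hooked pick's handle, half-way up, 48 mm above the bench in the rest. Black square-sided handle 86 mm long, 14 mm wide, 16 mm high; a thin steel blade in a collet at its front end is bent down at the end into a straight prong. x runs along the handle to the hook end, z is up, the prong points to -z.
- straight_pick_mid (a point): Middle of the handle of a second pick with the same handle but a straight shank without a hook, lying in the other pair of notches; leave alone.
- rest: Fixed plywood rest, 96 x 136 mm, origin at the centre of its underside, x along the picks' handles. Two notched uprights 10 mm thick, 36 mm before and behind the origin, carry the two picks 70 mm apart (y = -35 and +35 mm). The notches are 16.4 mm wide, their floor 40 mm above the bench, flared at the top, 58 mm high; between the uprights the board is 10 mm thick and free for fingers.
- bearing: Steel ball bearing, 52 mm diameter, 15 mm high, lying loose on top of the saw's housing; leave alone.
- screwdriver: Screwdriver, 200 mm long, lying on the bench; leave alone.
- wrench: Steel spanner, 180 mm long, lying on the bench; leave alone.
- oil_bottle: White oil bottle, 40 mm diameter, 110 mm high; leave alone.
- brush: Bench brush, 200 mm long, lying on the bench; leave alone.
- grease_tin: Low round tin, 72 mm diameter, 50 mm high; leave alone.
- ring: The same ring (origin: centre of its underside, same axes). Two sprung jaws and a tongue grip the groove. It comes off only sideways, along its +x: a pull of about 5 to 7 N on the eye; the jaws let go after about 9 mm and it jumps a few mm; it is free of the axle when its centre is 24 mm from the axle's axis. It can turn stiffly in its groove. Once off the hub its eye drops on to the pulley's face, so the hook must reach near the face to keep hold of it. Safe load 10 N.
- hook_pick: The hooked pick again, about 57 g; same origin and axes as hook_pick_mid. The steel blade is clamped in the handle's collet, pulled out more or less: its prong, a round pin 3 mm in diameter and 22 mm long, stands straight down 95 to 105 mm ahead of the middle of the handle (+x), differently each time; the prong's lower end is 30 mm below the middle of the handle (-z).
- saw: Drive unit of a bench saw with its belt guard off: fixed grey box 220 x 390 mm, 70 mm high. Origin on the bench under the axle, which stands 90 mm from the box's short end at +y; z up. Round the axle: belt pulley 96 mm across, flat face 111 mm above the bench; hub 40 mm across up to 114; brass washer 38 mm across up to 117. Motor pulley 150 mm from the axle and a 152 mm high motor hump, both at -y.
Not all that is in view belongs to the job. Leave any orange or purple look-alike of the hook_pick alone.

How it is judged:
On the way, in this order (a step that is already met when the one before it is completed fails the run):
1. the hooked pick is lifted out of the rest (height (world z) of hook_pick_mid above 0.08 m), for 0.1 s.
2. the pick has hold of the ring (bears on it with over 2 N) while the ring is still in its groove (contact force between hook_pick and ring above 2 N and horizontal distance between ring_center and axle_top below 0.006 m), for 0.1 s.
3. the ring is drawn right off the axle (its centre more than 24 mm from the axle's axis) (horizontal distance between ring_center and axle_top above 0.024 m), for 0.1 s.
At the end, for the whole second after the job is handed in: The ring lies still, off the axle: its centre 24 to 160 mm from the axle's axis and no higher than 122 mm above the bench. The hooked pick is back in the notches it came from (handle within 12 mm of where it was), upright to 0.2 rad with the hook down, at rest (horizontal distance between ring_center and axle_top between 0.024 and 0.16 m and height (world z) of ring_center below 0.122 m and linear speed of each of ring, hook_pick below 0.02 m/s and distance of hook_pick_mid from where it was at the start of the episode below 0.012 m and angle between hook_pick_mid's own z axis and vertical below 0.2 rad); the robot touches nothing.
It fails at once if the pick loads the ring with more than 10 N (contact force between hook_pick and ring above 10 N).
It fails at once if the pick presses on the saw (axle, washer, pulley, housing) with more than 8 N (contact force between hook_pick and saw above 8 N).
It fails at once if the gripper or the arm touches the ring (contact force between any of the fingers, the arm and ring above 0.3 N).
It fails at once if another thing is disturbed (moved more than 15 mm) (distance of any of straight_pick_mid, bearing, screwdriver, wrench, oil_bottle, brush, grease_tin from where it was at the start of the episode above 0.015 m).
It also fails if it takes over 61 s, if anything falls off the work surface, if the arm or the gripper's body presses on something with over 40 N, if the wrist force passes 120 N, or if a joint passes its speed limit or range.

### The arm

A 6-joint arm with a two-finger parallel gripper is mounted at the origin on the work surface. World frame = base frame: x ahead of the robot, y to its left, z up, the work surface at z = 0. Lengths are in m, angles in rad, forces in N, time in s.
With the tool pointing down it reaches from about 0.35 to 0.975 m from the base axis. Payload 4.9 kg.
Tool frame: the origin (TCP) lies midway between the tips of the shut fingers; the grasp point (between the pads) lies 19 mm behind it; x points along the fingers, y is the direction in which the jaws open and shut, and the axes are right-handed (so a half turn about x gives the same grasp; the last joint's range is limited). The gripper opens to 85 mm and grips with 20 to 120 N. Pads are 22 mm wide; open, the fingers measure 114 mm over their backs; the gripper's body (76 mm by 85 mm) begins 54 mm behind the grasp point. The pads swing forward as they close: fully open they stand 13 mm farther back than shut.
Start: joints at [-1.325, 0.053, 1.613, -0, 1.476, -0.119], TCP at [0.223, -0.584, 0.231] pointing down, gripper open.
Joint ranges: [-3.01, 3.01], [-1.01, 2.22], [0.06, 2.58], [-1.02, 4.17], [0.09, 2.62], [-3.14, 3.14]. Speed limits (rad/s): [2.57, 2.57, 3.14, 3.14, 3.14, 3.14].

### API

Orientations are given as a unit quaternion [w, x, y, z].
In Python, from plant import manip gives the robot as it stands.
- The arm moves only by the tool send_rows, never from a script. Its argument "motion" is a list that holds one entry, the list of rows, each a list of 6 numbers: the shift along the world's x, y, z in cm, then the turn, a rotation vector about the world's x, y, z in rad. A call has 1 to 12 rows; each row shifts and turns the commanded pose from where the row before left it; what a row does not reach is not made up. A row lasts 1/12 s, in which the tool goes at most 41.7 mm and 7.16 degrees, less where a joint would pass 70% of its speed; a pose out of reach is approached as far as the arm can. A call with a gripper value outside its range is refused whole. "fingers" is the closure, from 0 (fully open) to 1 (shut), set as the call begins (left out, the last holds). The fingers move at their own pace and stop on an object; the grip force is fixed at half the most. Time passes only in rows, so rows that do not move let the fingers close. It gives the time, the measured TCP pose, the force and the opening at its end, in the units of the state.
- manip.state(): the state, without advancing time (a new reading comes with each control period).
- manip.grab_frame(name): name is "side" or "top" or "wrist"; returns the picture (384x512x3 uint8, red, green, blue); there is no depth.
- manip.calibration(name): a dict with "mtx" (3x3 intrinsics, pixels), "cam_to_world" (4x4, takes a point from camera to world coordinates); the wrist camera has in their place "hand_eye" (4x4, takes a point from camera to tool coordinates, whose origin is the TCP and whose axes are the tool frame's). Camera axes: x right, y up, looking along -z (the intrinsics and any distortion apply to the point x, -y, -z); pixel columns grow to the right and rows downward; lengths in m; the calibration is good to about 2 mm. A picture is of the moment at which its call begins: read the wrist's pose just before it. calibration takes no time and is no camera call.
- manip.job_done(): hands the job in, once; it reports no verdict.
Trained networks look in the newest picture that a camera, given by its name, has taken for a name from the list of things; names that differ only in an ending like _2 or _b are one class to them, and where a whole thing is asked for, a point or a joint stands for the part that bears it (a point fixed in the world has none). Each returns a list of dicts, best first, with "confidence" (0 to 1); they miss things now and then, are a little off and sometimes report something else, mostly with a low value. They report only what shows in the picture. A call takes as long as a camera call. They do not tell look-alikes from the thing itself.
- manip.boxes_of(query, camera): "centre" ([x, y, z] in m, in the coordinates of the camera as it stood for that picture, good to about 4 mm: the middle of the surface that is visible of it).
- manip.trace(query, camera): "region" (384x512 bool, what is visible of it).
- manip.landmark_of(query, camera): "centre" ([x, y, z] in m, in the coordinates of the camera as it stood for that picture, good to about 4 mm: a listed point, or the origin of a listed thing).
The state is a dict: "time": time; "joint_pos": joint angles; "joint_vel": joint speeds; "joint_efforts": joint torques, N m; "tool_pos": TCP position; "tool_rot": TCP orientation; "contact_force": force on the tool from outside, world axes, zero at the start; "ft_torque": the same for the moment, N m; "gripper_width": opening from 0.0 (shut) to 1.0 (fully open).
Only numpy, scipy, OpenCV 4.12 (cv2) and the standard library are available. Lean on these libraries where they do the work, as an engineer would, in place of code of your own. Each camera call takes 0.05 s, during which the arm holds its last target.

## Working session

There is one attempt and no reset: what is moved stays moved. The work goes in short steps, Python scripts to look and compute and a tool call to move; the robot and the scene stay as the last step left them, time stands still between calls to the robot, and variables do not carry over. Pictures are saved under pics/ and viewed, and the job is handed in when it is done.

Besides the shell and the picture viewer there is one more tool, called after ">>>" as name(argument=value, ...), one argument or row to a line, values as JSON. send_rows: Moves the arm, as the interface text tells. Its arguments: {"type":"object","properties":{"motion":{"type":"array","items":{"type":"array","items":{"type":"array","items":{"type":"number"}}}},"fingers":{"type":"number"}},"required":["motion"]}

```bash
mkdir -p pics; ls
cat > h.py <<'E'
import numpy as np, cv2
from plant import manip
from scipy.spatial.transform import Rotation as R
def Rq(q): return R.from_quat([q[1],q[2],q[3],q[0]]).as_matrix()
def c2w(name,st=None):
    c=manip.calibration(name)
    if 'cam_to_world' in c: return np.array(c['cam_to_world'])
    st=st or manip.state()
    T=np.eye(4);T[:3,:3]=Rq(st['tool_rot']);T[:3,3]=st['tool_pos']
    return T@np.array(c['hand_eye'])
def proj(name,P,T=None):
    T=c2w(name) if T is None else T
    p=np.linalg.inv(T)@np.r_[P,1]; K=np.array(manip.calibration(name)['mtx'])
    q=K@np.array([p[0],-p[1],-p[2]]); return q[:2]/q[2]
def ray(name,uv,z,T=None):
    T=c2w(name) if T is None else T
    K=np.array(manip.calibration(name)['mtx']); d=np.linalg.inv(K)@np.array([uv[0],uv[1],1.]); d=T[:3,:3]@np.array([d[0],-d[1],-d[2]])
    o=T[:3,3]; return o+d*(z-o[2])/d[2]
def save(im,fn,roi=None,s=1):
    if roi: x0,y0,x1,y1=roi; im=im[y0:y1,x0:x1]
    im=cv2.cvtColor(im,cv2.COLOR_RGB2BGR); im=cv2.resize(im,None,fx=s,fy=s,interpolation=cv2.INTER_CUBIC); cv2.imwrite('pics/'+fn,im)
E
python3 - <<'E'
from h import *
s=manip.state();print({k:np.round(v,3).tolist() for k,v in s.items()})
for n in ['top','side','wrist']:
    c=manip.calibration(n);print(n,{k:np.round(v,3).tolist() for k,v in c.items()})
    im=manip.grab_frame(n);np.save(n+'0.npy',im);save(im,n+'0.png',s=1.5)
    T=c2w(n,s)
    for q in ['hook_pick_mid','straight_pick_mid','ring_center','ring_eye','axle_top','rest','saw']:
        for d in manip.landmark_of(q,n)[:4]: 
            P=(T@np.r_[d['centre'],1])[:3];print(n,q,round(d['confidence'],2),np.round(P,4),np.round(proj(n,P,T)))
E
```

```text
pics
{'time': 0.0, 'joint_pos': [-1.325, 0.053, 1.614, -0.0, 1.476, -0.119], 'joint_vel': [-0.001, -0.001, -0.002, 0.002, 0.0, -0.0], 'joint_efforts': [-0.0, -39.369, -37.017, -0.0, 0.007, 0.0], 'tool_pos': [0.223, -0.583, 0.23], 'tool_rot': [-0.128, -0.695, -0.129, 0.695], 'contact_force': [0.619, -0.838, -0.141], 'ft_torque': [0.002, 0.023, 0.023], 'gripper_width': 0.998}
top {'mtx': [[414.374, 0.0, 255.33], [0.0, 414.374, 180.719], [0.0, 0.0, 1.0]], 'cam_to_world': [[0.027, 0.983, -0.184, 0.26], [-1.0, 0.026, -0.009, 0.101], [-0.004, 0.184, 0.983, 1.217], [0.0, 0.0, 0.0, 1.0]]}
top hook_pick_mid 0.59 [0.5949 0.3389 0.0474] [179. 140.]
top hook_pick_mid 0.58 [0.3951 0.5157 0.0057] [117. 208.]
top hook_pick_mid 0.49 [0.2562 0.4584 0.0067] [133. 256.]
top straight_pick_mid 0.48 [0.5245 0.3412 0.045 ] [177. 163.]
top ring_center 0.54 [ 0.5865 -0.1301  0.117 ] [344. 140.]
top ring_eye 0.49 [ 0.5931 -0.103   0.1234] [335. 137.]
top axle_top 0.56 [ 0.587  -0.1254  0.1271] [343. 139.]
top rest 0.6 [ 0.5621  0.3405 -0.0009] [180. 155.]
top saw 0.69 [ 0.5889 -0.1278  0.002 ] [335. 150.]
sid
[... 401 characters left out ...]
_pick_mid 0.76 [0.5294 0.3496 0.0489] [178. 248.]
side ring_center 0.63 [ 0.5908 -0.1279  0.1188] [281. 140.]
side ring_center 0.49 [ 0.5984 -0.0978  0.1182] [273. 144.]
side ring_eye 0.55 [ 0.5954 -0.0992  0.1162] [274. 144.]
side axle_top 0.92 [ 0.591  -0.129   0.1268] [281. 138.]
side rest 0.97 [ 0.5637  0.3429 -0.004 ] [173. 259.]
side rest 0.33 [7.252e-01 1.741e-01 5.000e-04] [178. 204.]
side saw 0.66 [ 0.5894 -0.1253  0.0034] [280. 175.]
side saw 0.65 [0.5983 0.3369 0.0549] [162. 233.]
wrist {'mtx': [[317.368, 0.0, 256.887], [0.0, 317.368, 190.322], [0.0, 0.0, 1.0]], 'hand_eye': [[0.001, 0.27, -0.963, -0.144], [1.0, 0.0, 0.001, 0.0], [0.0, -0.963, -0.27, -0.069], [0.0, 0.0, 0.0, 1.0]]}
```

View pics/top0.png

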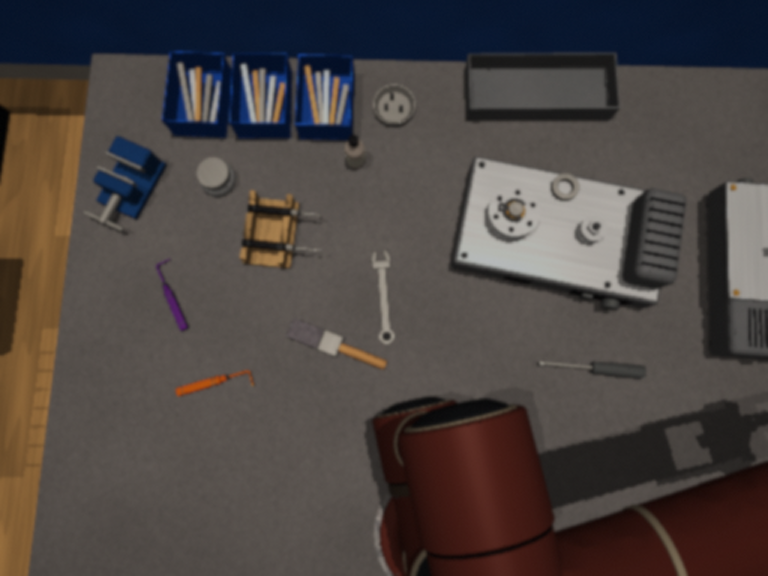

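View pics/side0.png

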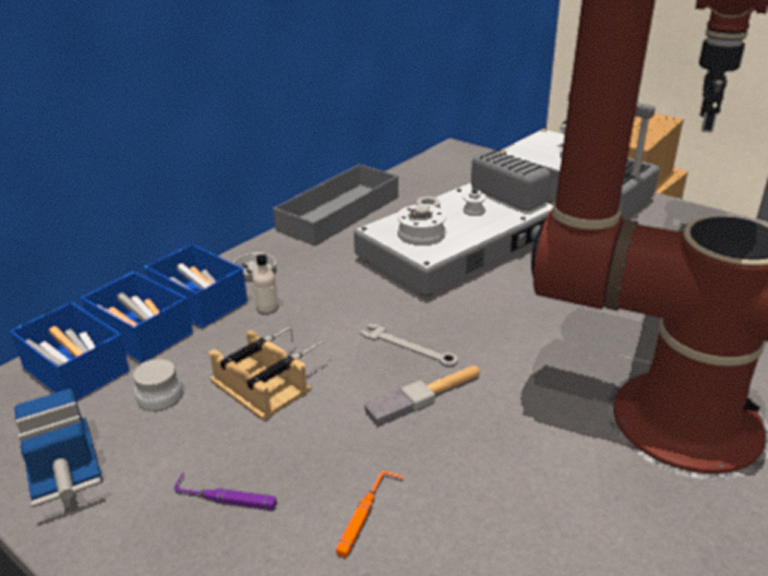

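Run:
```python
from h import *
save(np.load('top0.npy'),'topc.png',(120,90,240,210),5)
save(np.load('side0.npy'),'sidec.png',(110,180,250,290),5)
```

```text
(no output)
```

View pics/topc.png

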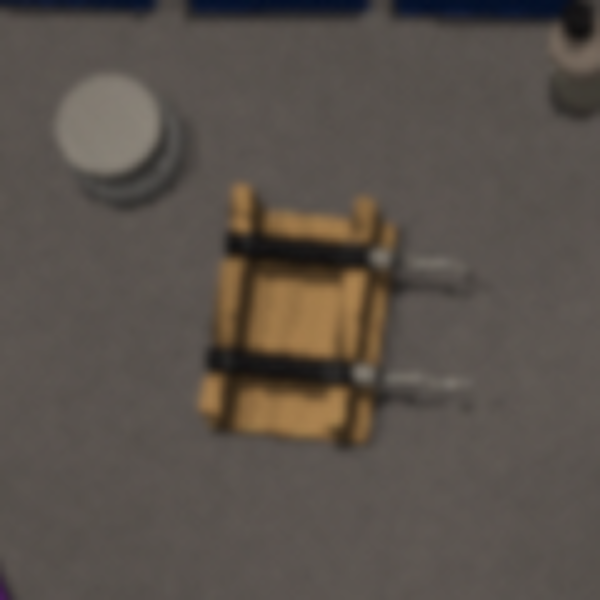

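View pics/sidec.png

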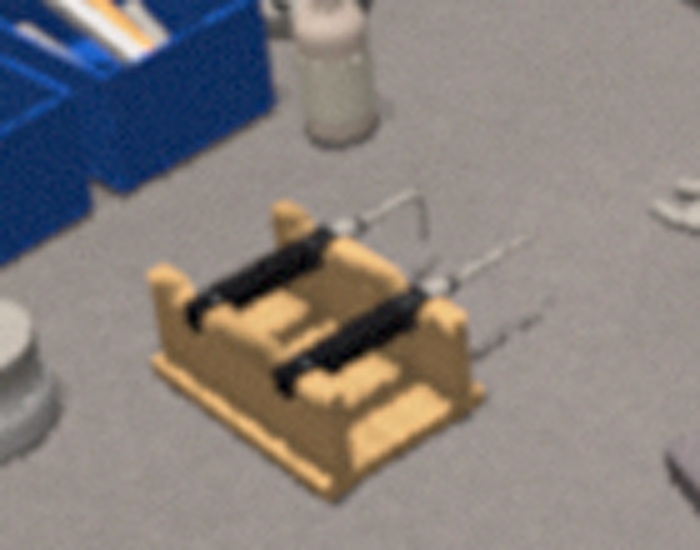

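Candidates for the hooked pick, in the 512-wide top picture:
- **Black, far notches:** (179,140), its bent tip visible at side (195,225).
- **Black, near notches:** (177,163), straight shank.
- **Purple look-alike:** (117,208).
- **Orange look-alike:** (133,256).

The crop shows the far black one has a bent-down prong, so that is the hook_pick. The near one is straight.

Run:
```python
from h import *
s=manip.state();M=Rq(s['tool_rot']);print(np.round(M,3))
A=np.array([0.597,0.3376,.048])
for yaw in (-95,-97):
  d=np.array([np.cos(np.radians(yaw)),np.sin(np.radians(yaw)),0])
  for n in('top','side'):
    print(yaw,n,[np.round(proj(n,A+d*t+[0,0,z])).tolist() for t,z in((-43,0),(43,0),(100,-.008),(100,-.03))] if 0 else [np.round(proj(n,A+d*t/1000+np.array([0,0,z])),1).tolist() for t,z in((-43,0),(43,0),(100,-.008),(100,-.03))])
for n in('top','side'):
  for q in('hook_pick','bearing'):
    for d in manip.trace(q,n)[:3]:
      ys,xs=np.nonzero(d['region']);print(n,q,round(d['confidence'],2),len(xs),xs.mean().round(),ys.mean().round(),xs.min(),xs.max(),ys.min(),ys.max())
# desired orientation
for yaw in (-96,):
  d=np.array([np.cos(np.radians(yaw)),np.sin(np.radians(yaw)),0]);x=np.array([0,0,-1.]);z=-d;y=np.cross(z,x)
  D=np.c_[x,y,z];print(np.round(D,3),R.from_matrix(D@M.T).as_rotvec())
```

```text
[[ 0.     0.357 -0.934]
 [ 0.    -0.934 -0.357]
 [-1.    -0.    -0.   ]]
-95 top [[164.6, 137.5], [193.7, 140.7], [213.3, 143.6], [214.0, 145.6]]
-95 side [[147.8, 243.5], [176.9, 227.4], [195.1, 220.1], [195.8, 227.1]]
-97 top [[164.7, 137.0], [193.6, 141.2], [213.1, 144.7], [213.8, 146.7]]
-97 side [[147.5, 243.2], [177.3, 227.7], [196.0, 220.7], [196.7, 227.7]]
top hook_pick 0.54 222 116.0 202.0 104 125 175 219
top hook_pick 0.53 121 182.0 140.0 166 199 137 142
top hook_pick 0.5 203 134.0 256.0 118 152 250 262
top bearing 0.47 182 376.0 124.0 368 385 116 133
side hook_pick 0.95 434 160.0 332.0 133 183 326 339
side hook_pick 0.71 306 165.0 233.0 147 188 221 245
side hook_pick 0.61 423 237.0 349.0 224 257 314 371
side bearing 0.63 1079 277.0 263.0 243 319 244 282
side bearing 0.4 78 287.0 134.0 279 294 131 137
[[ 0.    -0.995  0.105]
 [ 0.     0.105  0.995]
 [-1.     0.    -0.   ]] [-1.87581430e-05  6.42752393e-05 -2.04031291e+00]
```

>>> send_rows(
  motion=[
    [[1.04,2.56,0,0,0,0.118],[1.04,2.56,0,0,0,0.118],[1.04,2.56,0,0,0,0.118],[1.04,2.56,0,0,0,0.118],[1.04,2.56,0,0,0,0.118],[1.04,2.56,0,0,0,0.118],[1.04,2.56,0,0,0,0.118],[1.04,2.56,0,0,0,0.118],[1.04,2.56,0,0,0,0.118],[1.04,2.56,0,0,0,0.118],[1.04,2.56,0,0,0,0.118],[1.04,2.56,0,0,0,0.118]],
  ],
  fingers=0.5,
)

```text
time: 2.4
tool_pos: [0.3481, -0.2754, 0.2315]
tool_rot: [0.551, 0.443, 0.551, -0.443]
contact_force: [0.4, -0.1, 1.1]
gripper_width: 0.502
```

>>> send_rows(
  motion=[
    [[1.04,2.56,0,0,0,0.118],[1.04,2.56,0,0,0,0.118],[1.04,2.56,0,0,0,0.118],[1.04,2.56,0,0,0,0.118],[1.04,2.56,0,0,0,0.118],[1.04,2.56,0,0,0,0.118],[1.04,2.56,0,0,0,0.118],[1.04,2.56,0,0,0,0.118],[1.04,2.56,0,0,0,0.118],[1.04,2.56,0,0,0,0.118],[1.04,2.56,0,0,0,0.118],[1.04,2.56,0,0,0,0.118]],
  ],
)

```text
time: 3.4
tool_pos: [0.4729, 0.032, 0.2315]
tool_rot: [0.707, -0.022, 0.707, 0.022]
contact_force: [0.1, 0.2, 0.6]
gripper_width: 0.501
```

>>> send_rows(
  motion=[
    [[1.04,2.56,0,0,0,0.118],[1.04,2.56,0,0,0,0.118],[1.04,2.56,0,0,0,0.118],[1.04,2.56,0,0,0,0.118],[1.04,2.56,0,0,0,0.118],[1.04,2.56,0,0,0,0.118],[1.04,2.56,0,0,0,0.118],[1.04,2.56,0,0,0,0.118],[1.04,2.56,0,0,0,0.118],[1.04,2.56,0,0,0,0.118],[1.04,2.56,0,0,0,0.118],[1.04,2.56,0,0,0,0.118]],
  ],
)

```text
time: 4.4
tool_pos: [0.5977, 0.3391, 0.2312]
tool_rot: [0.523, -0.476, 0.523, 0.476]
contact_force: [0.1, -0.6, 1.0]
gripper_width: 0.504
```

>>> send_rows(
  motion=[
    [[0,0,0,0,0,0],[0,0,0,0,0,0]],
  ],
)

```text
time: 4.57
tool_pos: [0.5973, 0.3386, 0.2307]
tool_rot: [0.524, -0.475, 0.525, 0.475]
contact_force: [-0.6, 0.1, -0.3]
gripper_width: 0.502
```

```bash
cat > look.py <<'E'
import sys
from h import *
tag=sys.argv[1]; qs=sys.argv[2].split(',') if len(sys.argv)>2 and sys.argv[2] else []
s=manip.state();T=c2w('wrist',s);im=manip.grab_frame('wrist');np.save(tag+'.npy',im);np.save(tag+'_T.npy',T);save(im,tag+'.png',s=1.5)
print(s['time'],np.round(s['tool_pos'],4),'zaxis az',np.degrees(np.arctan2(*Rq(s['tool_rot'])[[1,0],2])).round(2),'down',np.round(Rq(s['tool_rot'])[:,0],4),'F',np.round(s['contact_force'],2),'w',round(float(s['gripper_width']),3),'j',np.round(s['joint_pos'],2))
for q in qs:
  for d in manip.landmark_of(q,'wrist')[:3]:
    P=(T@np.r_[d['centre'],1])[:3];print(q,round(d['confidence'],2),np.round(P,4),np.round(proj('wrist',P,T),1))
E
python3 look.py w1 hook_pick_mid,straight_pick_mid,rest
```

```text
4.5667 [0.5973 0.3386 0.2307] zaxis az 84.32 down [-8.e-04 -7.e-04 -1.e+00] F [-0.58  0.09 -0.34] w 0.502 j [ 0.41  0.2   1.46 -0.    1.49 -2.63]
hook_pick_mid 0.73 [0.6002 0.3356 0.0459] [254. 166.]
hook_pick_mid 0.64 [0.4032 0.5191 0.0117] [419.9 284.6]
straight_pick_mid 0.77 [0.5265 0.3423 0.0493] [325. 166.]
straight_pick_mid 0.6 [6.734e-01 4.559e-01 1.000e-04] [207.6 255.2]
rest 0.63 [0.562  0.3407 0.0029] [286.8 159.9]
```

View pics/w1.png

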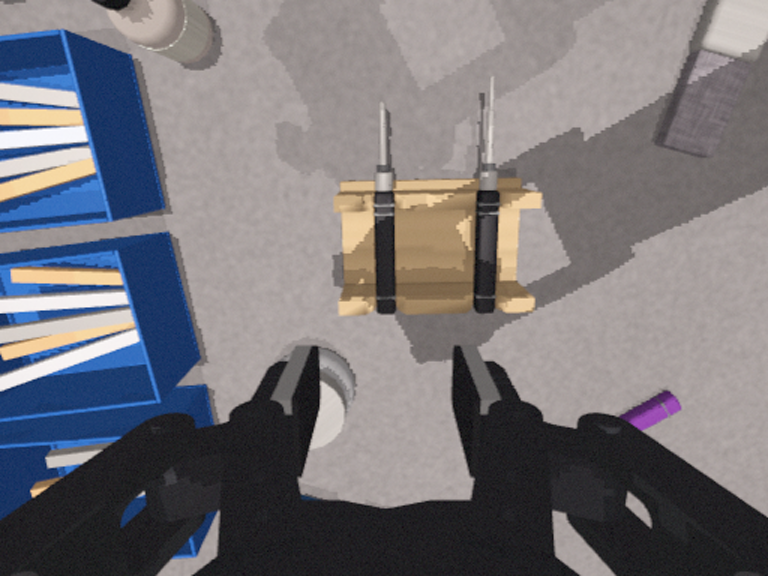

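Run:
```python
from h import *
save(np.load('w1.npy'),'w1c.png',(210,40,370,220),3.3)
T=np.load('w1_T.npy')
```

```text
(no output)
```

View pics/w1c.png

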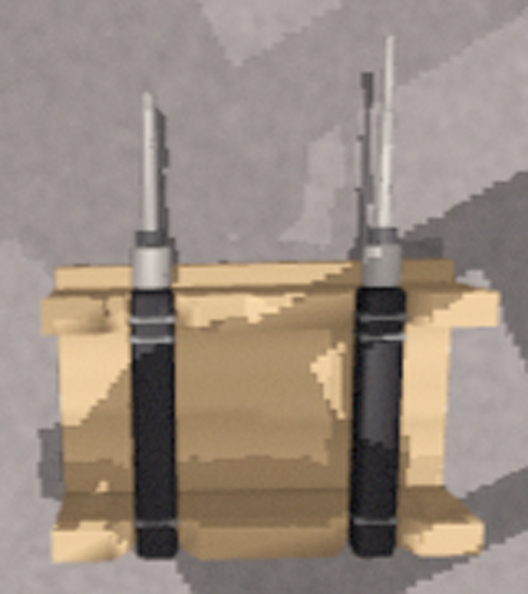

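Run:
```python
from h import *
T=np.load('w1_T.npy')
f=ray('wrist',(257,127.9),.056,T);r=ray('wrist',(257.3,208.2),.056,T);t=ray('wrist',(254.8,68.8),.043,T)
print(f,r,(f+r)/2,np.linalg.norm(f-r),np.degrees(np.arctan2(*(f-r)[[1,0]])));print(t,np.linalg.norm((t-(f+r)/2)[:2]))
print(ray('wrist',(254.8,68.8),.056,T),T[:3,3])
```

```text
[0.59307863 0.2958245  0.056     ] [0.60106955 0.37914911 0.056     ] [0.59707409 0.33748681 0.056     ] 0.08370690787186769 -95.47797533399584
[0.58965463 0.23993119 0.043     ] 0.09783735116503493
[0.58970532 0.24113507 0.056     ] [0.59094721 0.27063151 0.37451455]
```

The close view confirms the choice: the left black pick (254,166), in the notches next to the grease tin, is the one whose shank ends at (255,69). The right one at (325,166) has the longer straight shank. I'm descending on the left one.

>>> send_rows(
  motion=[
    [[0,-0.1,-2.5,0,0,0],[0,0,-2.5,0,0,0],[0,0,-2.5,0,0,0],[0,0,-2.5,0,0,0],[0,0,-2.5,0,0,0],[0,0,-2.5,0,0,0],[0,0,-2.0,0,0,0],[0,0,-1.5,0,0,0],[0,0,-1.0,0,0,0],[0,0,-0.65,0,0,0],[0,0,0,0,0,0],[0,0,0,0,0,0]],
  ],
)

```text
time: 5.77
tool_pos: [0.598, 0.3369, 0.0307]
tool_rot: [0.525, -0.475, 0.524, 0.474]
contact_force: [0.6, 0.5, 1.0]
gripper_width: 0.5
```

```bash
python3 look.py w2
```

```text
5.7667 [0.598  0.3369 0.0307] zaxis az 84.28 down [ 1.2e-03  5.0e-04 -1.0e+00] F [0.58 0.5  1.  ] w 0.5 j [ 0.4   0.38  1.59 -0.    1.17 -2.64]
```

View pics/w2.png

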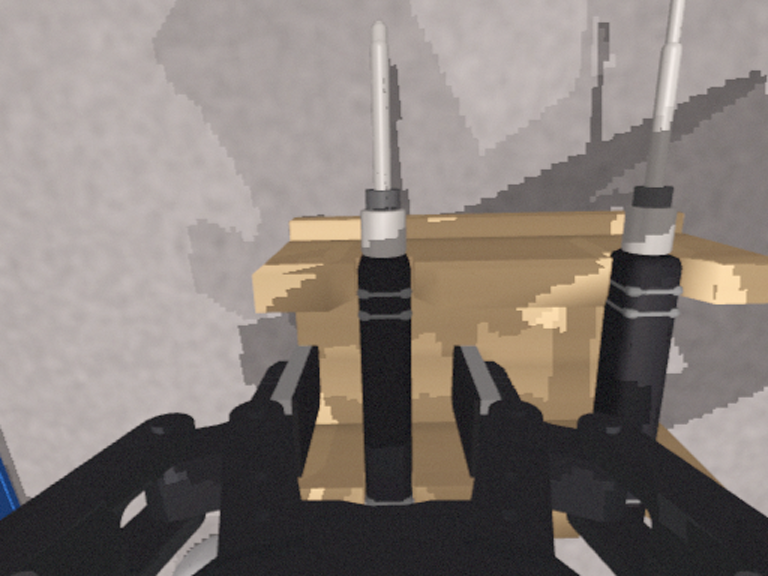

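The handle (385,380) is centred between the pads and the hook's bend shows at (378,25). I'm closing the fingers.

>>> send_rows(
  motion=[
    [[0,0,0,0,0,0],[0,0,0,0,0,0],[0,0,0,0,0,0],[0,0,0,0,0,0],[0,0,0,0,0,0],[0,0,0,0,0,0],[0,0,0,0,0,0],[0,0,0,0,0,0]],
  ],
  fingers=1,
)

```text
time: 6.48
tool_pos: [0.5983, 0.3372, 0.0313]
tool_rot: [0.525, -0.475, 0.523, 0.474]
contact_force: [-0.6, 1.3, 5.1]
gripper_width: 0.152
```

```bash
python3 look.py w3
```

```text
6.4833 [0.5983 0.3372 0.0313] zaxis az 84.3 down [ 0.0022  0.001  -1.    ] F [-0.63  1.27  5.07] w 0.152 j [ 0.4   0.38  1.59  0.    1.17 -2.64]
```

View pics/w3.png

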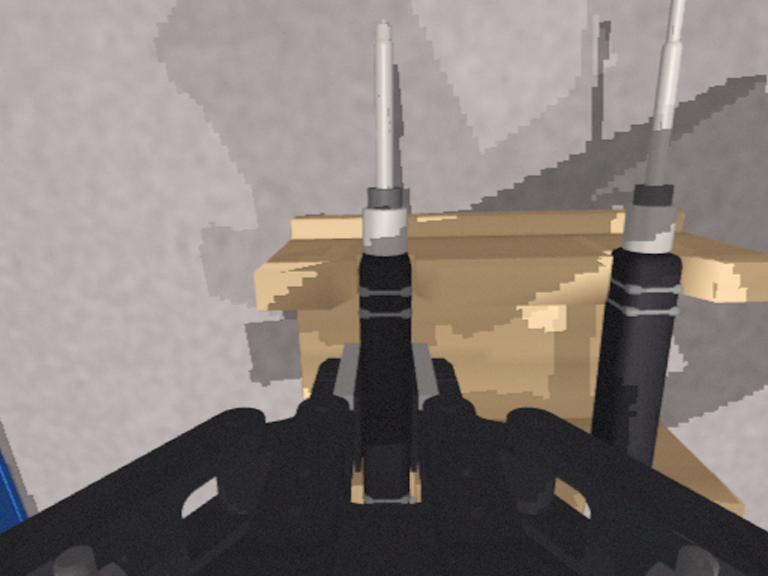

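>>> send_rows(
  motion=[
    [[0,0,0.3,0,0,0],[0,0,0.6,0,0,0],[0,0,1.0,0,0,0],[0,0,1.5,0,0,0],[0,0,1.8,0,0,0],[0,0,2,0,0,0],[0,0,2,0,0,0],[0,0,2,0,0,0],[0,0,2,0,0,0],[0,0,1.6,0,0,0],[0,0,0.8,0,0,0],[0,0,0,0,0,0]],
  ],
)

```text
time: 7.53
tool_pos: [0.5987, 0.3374, 0.19]
tool_rot: [0.526, -0.475, 0.522, 0.474]
contact_force: [0.1, 0.2, 0.1]
gripper_width: 0.156
```

```bash
python3 look.py w4 hook_pick_mid
```

```text
7.5333 [0.5987 0.3374 0.19  ] zaxis az 84.29 down [ 0.0053  0.0023 -1.    ] F [0.09 0.17 0.12] w 0.156 j [ 0.4   0.22  1.5   0.    1.42 -2.64]
hook_pick_mid 0.7 [0.6016 0.3365 0.2059] [250.6 259.2]
hook_pick_mid 0.69 [0.402  0.5151 0.0064] [438.3 298.7]
```

>>> send_rows(
  motion=[
    [[0.05,-1.5,0,0,0,0],[0.05,-2.5,0,0,0,0],[0.05,-3,0,0,0,0],[0.05,-3.2,0,0,0,0],[0.05,-3.5,0,0,0,0],[0.05,-3.5,0,0,0,0],[0.05,-3.5,0,0,0,0],[0.05,-3.5,0,0,0,0],[0.05,-3.5,0,0,0,0],[0.05,-2.5,0,0,0,0],[0.05,-1.5,0,0,0,0],[0.05,-1,0,0,0,0]],
  ],
)

```text
time: 8.63
tool_pos: [0.6028, 0.0108, 0.1843]
tool_rot: [0.525, -0.472, 0.528, 0.472]
contact_force: [0.5, -0.5, -0.5]
gripper_width: 0.152
```

>>> send_rows(
  motion=[
    [[0,0,0,0,0,0],[0,0,0,0,0,0]],
  ],
)

```text
time: 8.8
tool_pos: [0.6035, 0.014, 0.1852]
tool_rot: [0.525, -0.473, 0.527, 0.473]
contact_force: [-0.1, 0.1, -1.2]
gripper_width: 0.152
```

```bash
python3 look.py w5 hook_pick_mid,ring_center,ring_eye,axle_top
```

```text
8.8 [0.6035 0.014  0.1852] zaxis az 83.98 down [-0.0014 -0.0029 -1.    ] F [-0.07  0.11 -1.19] w 0.152 j [-0.1   0.04  1.71 -0.    1.4  -3.13]
hook_pick_mid 0.62 [0.6049 0.0159 0.1982] [254.9 261.3]
hook_pick_mid 0.28 [0.4348 0.1138 0.0024] [416.2 240.7]
ring_eye 0.61 [ 0.5925 -0.1027  0.1194] [254.9  16.3]
ring_eye 0.24 [0.605  0.0143 0.1987] [254.2 258.6]
```

View pics/w5.png

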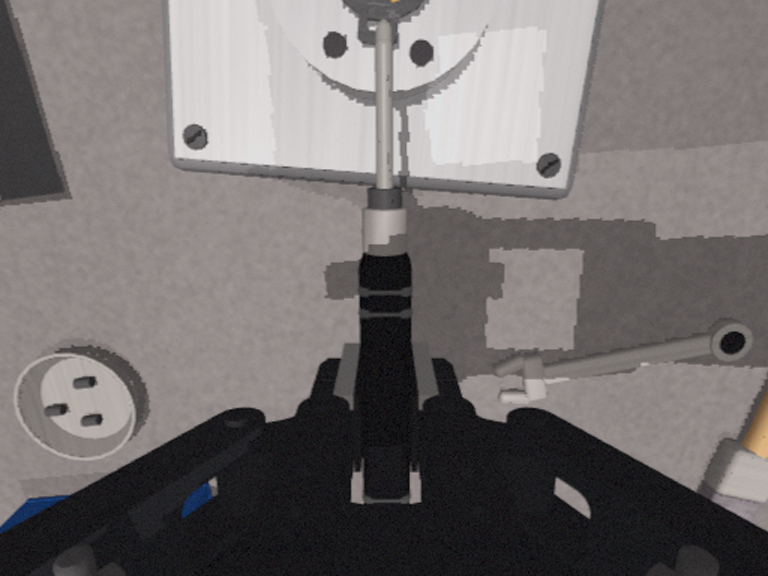

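>>> send_rows(
  motion=[
    [[0.8,0,0,0,0,-0.05],[0.8,0,0,0,0,-0.05],[0.8,0,0,0,0,-0.05],[0.8,-0.8,0,0,0,0],[0.6,-0.8,0,0,0,0],[0,-0.8,0,0,0,0],[0,0,0,0,0,0],[0,0,0,0,0,0],[0,0,0,0,0,0]],
  ],
)

```text
time: 9.8
tool_pos: [0.6414, -0.0109, 0.1857]
tool_rot: [0.559, -0.433, 0.561, 0.431]
contact_force: [-0.7, 0.5, 0.3]
gripper_width: 0.15
```

```bash
python3 look.py w6 hook_pick_mid,ring_center,ring_eye,axle_top
python3 - <<'E'
from h import *
save(np.load('w6.npy'),'w6c.png',(190,0,350,130),5)
E
```

```text
9.8 [ 0.6414 -0.0109  0.1857] zaxis az 75.34 down [-0.0013 -0.0034 -1.    ] F [-0.69  0.54  0.35] w 0.15 j [-0.13  0.12  1.62 -0.    1.4  -3.02]
hook_pick_mid 0.6 [ 0.6414 -0.0094  0.2011] [258.4 262.5]
ring_eye 0.86 [ 0.597  -0.1038  0.1159] [288.6  46.8]
axle_top 0.3 [ 0.6444 -0.0118  0.2074] [250.4 266.4]
```

View pics/w6.png

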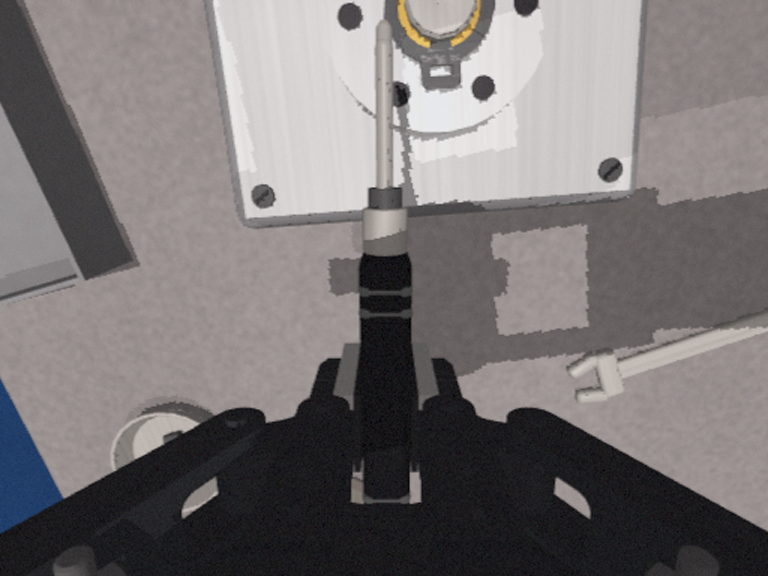

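View pics/w6c.png

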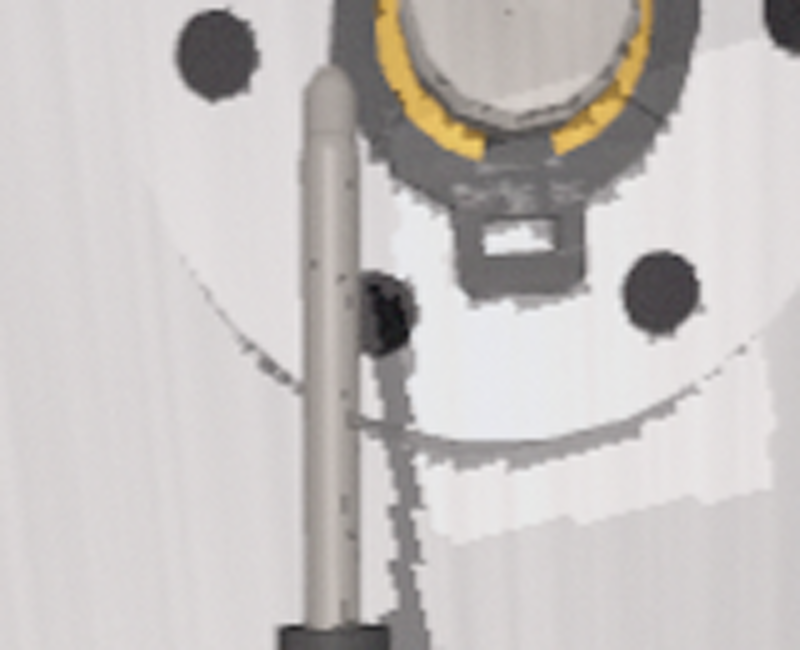

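Run:
```python
from h import *
im=np.load('w6.npy');T=np.load('w6_T.npy');K=np.array(manip.calibration('wrist')['mtx'])
print(manip.calibration('wrist').keys(),np.round(T[:3,3],4))
c=cv2.cvtColor(im[28:70,275:315],cv2.COLOR_RGB2BGR);cv2.imwrite('pics/w6z.png',cv2.resize(c,None,fx=14,fy=14,interpolation=cv2.INTER_NEAREST))
for uv in((294,47.4),(294,43),(294,51.6),(294,59.6)):print(uv,ray('wrist',uv,.11925,T)[:2].round(4))
print('hook end',ray('wrist',(256,13),.1857+.0167-.006,T).round(4))
```

```text
dict_keys(['mtx', 'hand_eye']) [ 0.6246 -0.0766  0.3297]
(294, 47.4) [ 0.5943 -0.1021]
(294, 43) [ 0.5937 -0.1046]
(294, 51.6) [ 0.5948 -0.0998]
(294, 59.6) [ 0.5958 -0.0954]
hook end [ 0.6166 -0.1081  0.1964]
```

View pics/w6z.png

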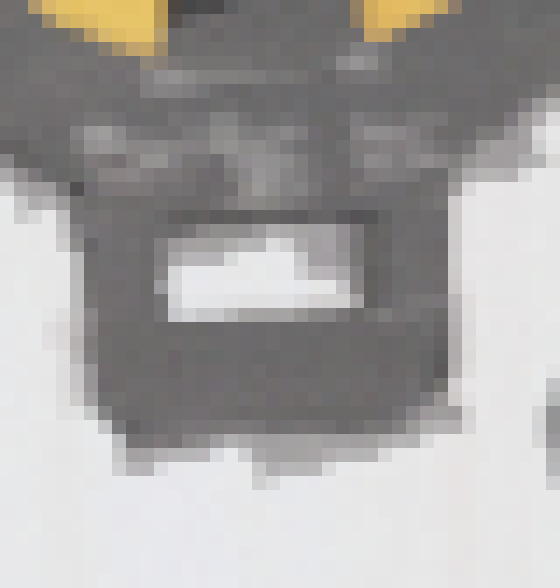

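>>> send_rows(
  motion=[
    [[-0.55,0.1,0,0,0,0],[-0.55,0.1,0,0,0,0],[-0.56,0.1,0,0,0,0],[-0.56,0.11,0,0,0,0],[0,0,-0.8,0,0,0],[0,0,-1,0,0,0],[0,0,-1,0,0,0],[0,0,-0.8,0,0,0],[0,0,-0.6,0,0,0],[0,0,0,0,0,0],[0,0,0,0,0,0],[0,0,0,0,0,0]],
  ],
)

```text
time: 11.05
tool_pos: [0.6199, -0.0066, 0.1441]
tool_rot: [0.559, -0.433, 0.561, 0.431]
contact_force: [-0.3, -0.4, -0.5]
gripper_width: 0.149
```

```bash
python3 look.py w7 ring_eye
python3 - <<'E'
from h import *
save(np.load('w7.npy'),'w7c.png',(200,0,320,90),6.5)
for i in range(1): print(np.round(manip.state()['tool_pos'],4))
E
```

```text
11.05 [ 0.6199 -0.0066  0.1441] zaxis az 75.35 down [-4.0e-04 -3.7e-03 -1.0e+00] F [-0.32 -0.41 -0.46] w 0.149 j [-0.13  0.11  1.7  -0.    1.33 -3.01]
ring_eye 0.95 [ 0.5961 -0.1025  0.1169] [254.9  37.4]
[ 0.6201 -0.0067  0.1446]
```

View pics/w7c.png

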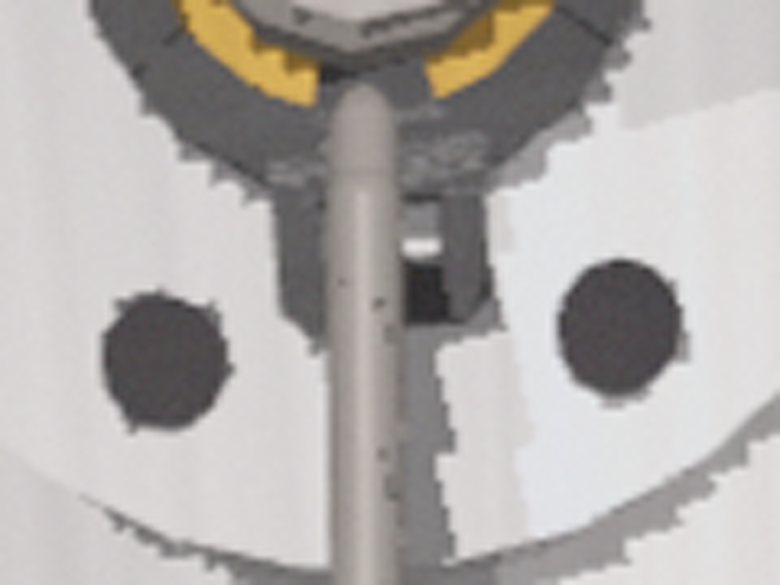

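Run:
```python
from h import *
im=np.load('w7.npy');T=np.load('w7_T.npy');s=manip.state()
c=cv2.cvtColor(im[24:60,235:285],cv2.COLOR_RGB2BGR);cv2.imwrite('pics/w7z.png',cv2.resize(c,None,fx=14,fy=14,interpolation=cv2.INTER_NEAREST))
M=Rq(s['tool_rot']);tp=np.array(s['tool_pos'])
for L in (.098,.0987,.0995):
  for up in (.0087,.0,-.0133): 
    P=tp-M[:,2]*L-M[:,0]*up; print(L,up,proj('wrist',P,T).round(1))
  P=tp-M[:,2]*L; P=P+M[:,0]*(P[2]-.11925); print(L,'at ring top',proj('wrist',P,T).round(1),P.round(4))
```

```text
0.098 0.0087 [257.   20.7]
0.098 0.0 [256.9  25.9]
0.098 -0.0133 [256.9  32.7]
0.098 at ring top [256.9  37.9] [ 0.5953 -0.1016  0.1193]
0.0987 0.0087 [257.   18.7]
0.0987 0.0 [256.9  24. ]
0.0987 -0.0133 [256.9  31. ]
0.0987 at ring top [256.9  36.4] [ 0.5951 -0.1023  0.1193]
0.0995 0.0087 [257.   16.4]
0.0995 0.0 [256.9  21.9]
0.0995 -0.0133 [256.9  29. ]
0.0995 at ring top [256.9  34.6] [ 0.5949 -0.103   0.1193]
```

View pics/w7z.png

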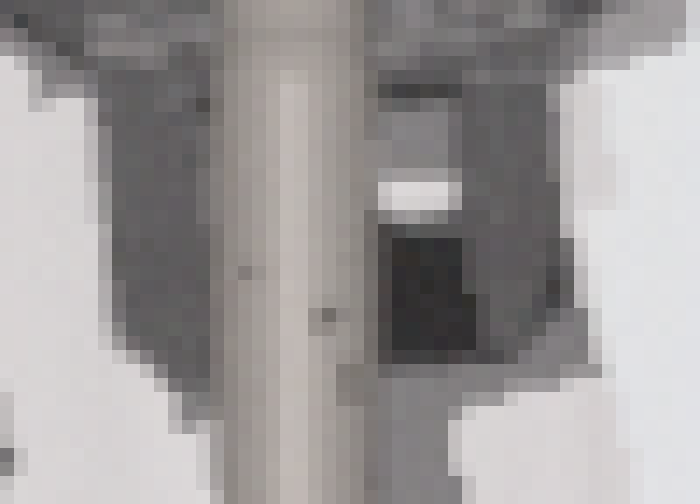

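>>> send_rows(
  motion=[
    [[-0.14,0.02,0,0,0,0],[0,0,-0.4,0,0,0],[0,0,-0.3,0,0,0],[0,0,-0.1,0,0,0],[0,0,0,0,0,0],[0,0,0,0,0,0],[0,0,0,0,0,0]],
  ],
)

```text
time: 11.73
tool_pos: [0.6182, -0.0064, 0.1358]
tool_rot: [0.559, -0.433, 0.561, 0.431]
contact_force: [0.2, -0.3, -0.6]
gripper_width: 0.149
```

```bash
python3 look.py w8
python3 - <<'E'
from h import *
save(np.load('w8.npy'),'w8c.png',(200,0,320,90),6.5)
E
```

```text
11.7333 [ 0.6182 -0.0064  0.1358] zaxis az 75.35 down [-8.0e-04 -3.6e-03 -1.0e+00] F [ 0.16 -0.34 -0.63] w 0.149 j [-0.13  0.11  1.71 -0.    1.32 -3.01]
```

View pics/w8c.png

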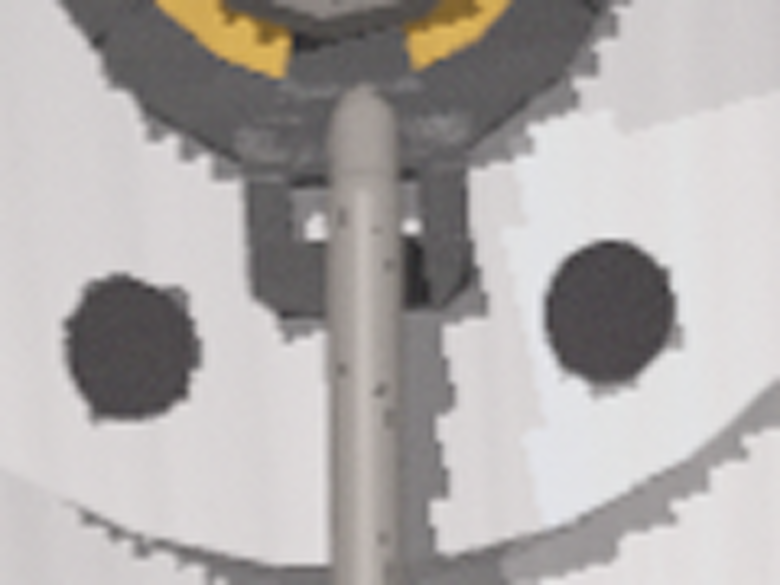

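Run:
```python
from h import *
T=np.load('w8_T.npy');s=manip.state();im=np.load('w8.npy')
c=cv2.cvtColor(im[8:56,230:282],cv2.COLOR_RGB2BGR);cv2.imwrite('pics/w8z.png',cv2.resize(c,None,fx=12,fy=12,interpolation=cv2.INTER_NEAREST))
M=Rq(s['tool_rot']);tp=np.array(s['tool_pos'])
for L in (.0987,.0992,.0997):
    P=tp-M[:,2]*L-M[:,0]*.0087; a=proj('wrist',P,T)
    P=tp-M[:,2]*L; P=P+M[:,0]*(P[2]-.11925); print(L,a.round(1),proj('wrist',P,T).round(1),P)
```

```text
0.0987 [257.4  18.9] [257.3  32.8] [ 0.5932368  -0.1019652   0.11925012]
0.0992 [257.4  17.5] [257.3  31.6] [ 0.59311036 -0.10244896  0.11925012]
0.0997 [257.4  16. ] [257.3  30.4] [ 0.59298392 -0.10293271  0.11925012]
```

View pics/w8z.png

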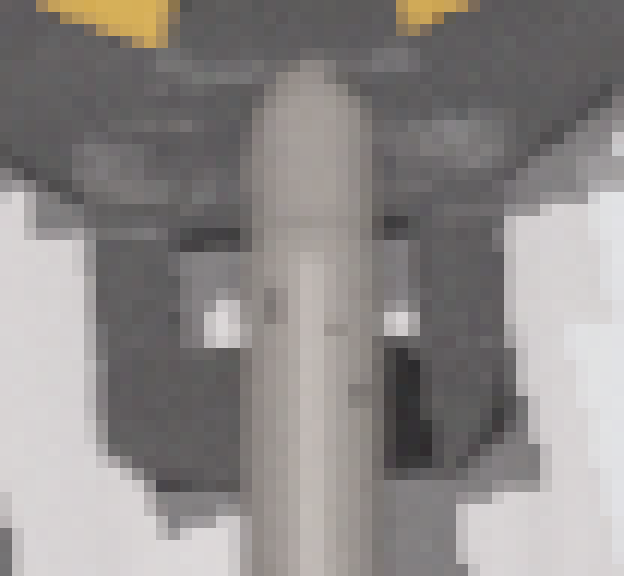

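>>> send_rows(
  motion=[
    [[0,0,-0.1,0,0,0],[0,0,-0.1,0,0,0],[0,0,-0.05,0,0,0],[0,0,-0.05,0,0,0],[0,0,0,0,0,0]],
  ],
)

```text
time: 12.2
tool_pos: [0.618, -0.0064, 0.1326]
tool_rot: [0.559, -0.433, 0.561, 0.431]
contact_force: [1.2, 0.0, -0.1]
gripper_width: 0.15
```

>>> send_rows(
  motion=[
    [[0,0,-0.05,0,0,0],[0,0,0,0,0,0]],
  ],
)

```text
time: 12.37
tool_pos: [0.6181, -0.0064, 0.1322]
tool_rot: [0.559, -0.433, 0.561, 0.431]
contact_force: [0.0, -0.7, -0.4]
gripper_width: 0.146
```

>>> send_rows(
  motion=[
    [[0,0,-0.05,0,0,0],[0,0,0,0,0,0]],
  ],
)

```text
time: 12.53
tool_pos: [0.6181, -0.0064, 0.1318]
tool_rot: [0.559, -0.433, 0.561, 0.431]
contact_force: [-0.7, -0.3, -1.2]
gripper_width: 0.152
```

Run:
```python
from h import *
s=manip.state();print(s['tool_pos'],s['contact_force'],s['ft_torque'])
```

```text
[ 0.61812393 -0.00642543  0.13176195] [-0.66997028 -0.34871961 -1.18036247] [-0.01474667 -0.03091612  0.00384445]
```

>>> send_rows(
  motion=[
    [[0,0,-0.04,0,0,0],[0,0,0,0,0,0]],
  ],
)

```text
time: 12.7
tool_pos: [0.6182, -0.0064, 0.1314]
tool_rot: [0.559, -0.433, 0.561, 0.431]
contact_force: [0.3, -0.9, -0.3]
gripper_width: 0.149
```

>>> send_rows(
  motion=[
    [[0,0,-0.04,0,0,0],[0,0,0,0,0,0]],
  ],
)

```text
time: 12.87
tool_pos: [0.6182, -0.0065, 0.1311]
tool_rot: [0.559, -0.433, 0.561, 0.431]
contact_force: [-0.1, -1.4, -0.1]
gripper_width: 0.149
```

>>> send_rows(
  motion=[
    [[0,0,-0.04,0,0,0],[0,0,0,0,0,0]],
  ],
)

```text
time: 13.03
tool_pos: [0.6182, -0.0066, 0.1307]
tool_rot: [0.559, -0.433, 0.561, 0.431]
contact_force: [0.6, -1.3, 0.4]
gripper_width: 0.153
```

>>> send_rows(
  motion=[
    [[-0.005,-0.025,0,0,0,0],[0,0,0,0,0,0]],
  ],
)

```text
time: 13.2
tool_pos: [0.6181, -0.0068, 0.1306]
tool_rot: [0.559, -0.433, 0.561, 0.431]
contact_force: [0.1, -1.0, -1.1]
gripper_width: 0.156
```

>>> send_rows(
  motion=[
    [[0,0,-0.04,0,0,0],[0,0,0,0,0,0]],
  ],
)

```text
time: 13.37
tool_pos: [0.618, -0.0068, 0.1301]
tool_rot: [0.559, -0.433, 0.561, 0.431]
contact_force: [-0.3, -0.8, 0.6]
gripper_width: 0.151
```

>>> send_rows(
  motion=[
    [[0,0,-0.05,0,0,0],[0,0,0,0,0,0]],
  ],
)

```text
time: 13.53
tool_pos: [0.6181, -0.0068, 0.1296]
tool_rot: [0.559, -0.433, 0.561, 0.431]
contact_force: [-0.3, -2.1, 0.4]
gripper_width: 0.151
```

>>> send_rows(
  motion=[
    [[-0.005,-0.03,0,0,0,0],[0,0,0,0,0,0]],
  ],
)

```text
time: 13.7
tool_pos: [0.618, -0.0069, 0.1296]
tool_rot: [0.559, -0.433, 0.561, 0.431]
contact_force: [0.8, -1.5, -0.3]
gripper_width: 0.149
```

>>> send_rows(
  motion=[
    [[0,0,-0.05,0,0,0],[0,0,0,0,0,0]],
  ],
)

```text
time: 13.87
tool_pos: [0.618, -0.0069, 0.1291]
tool_rot: [0.559, -0.433, 0.561, 0.431]
contact_force: [0.2, -1.0, 0.0]
gripper_width: 0.153
```

>>> send_rows(
  motion=[
    [[0,0,-0.05,0,0,0],[0,0,0,0,0,0]],
  ],
)

```text
time: 14.03
tool_pos: [0.618, -0.007, 0.1286]
tool_rot: [0.559, -0.433, 0.561, 0.431]
contact_force: [0.0, -0.6, 0.2]
gripper_width: 0.152
```

>>> send_rows(
  motion=[
    [[0,0,-0.05,0,0,0],[0,0,-0.05,0,0,0],[0,0,-0.05,0,0,0],[0,0,-0.05,0,0,0],[0,0,0,0,0,0]],
  ],
)

```text
time: 14.45
tool_pos: [0.618, -0.007, 0.1265]
tool_rot: [0.559, -0.433, 0.561, 0.431]
contact_force: [0.3, -1.3, 1.1]
gripper_width: 0.153
```

>>> send_rows(
  motion=[
    [[0,0,-0.04,0,0,0],[0,0,0,0,0,0]],
  ],
)

```text
time: 14.62
tool_pos: [0.618, -0.007, 0.1262]
tool_rot: [0.559, -0.433, 0.561, 0.431]
contact_force: [-0.2, -0.3, 0.1]
gripper_width: 0.155
```

>>> send_rows(
  motion=[
    [[0,0,-0.04,0,0,0],[0,0,0,0,0,0]],
  ],
)

```text
time: 14.78
tool_pos: [0.618, -0.007, 0.1258]
tool_rot: [0.559, -0.433, 0.561, 0.431]
contact_force: [0.7, -0.7, 0.3]
gripper_width: 0.151
```

```bash
python3 look.py w9 ring_eye
python3 - <<'E'
from h import *
save(np.load('w9.npy'),'w9c.png',(200,0,320,90),6.5)
E
```

```text
14.7833 [ 0.618  -0.007   0.1258] zaxis az 75.35 down [-9.0e-04 -3.6e-03 -1.0e+00] F [ 0.75 -0.73  0.27] w 0.151 j [-0.13  0.12  1.72 -0.    1.3  -3.01]
ring_eye 0.67 [ 0.5973 -0.1     0.1187] [249.5  37.1]
```

View pics/w9c.png

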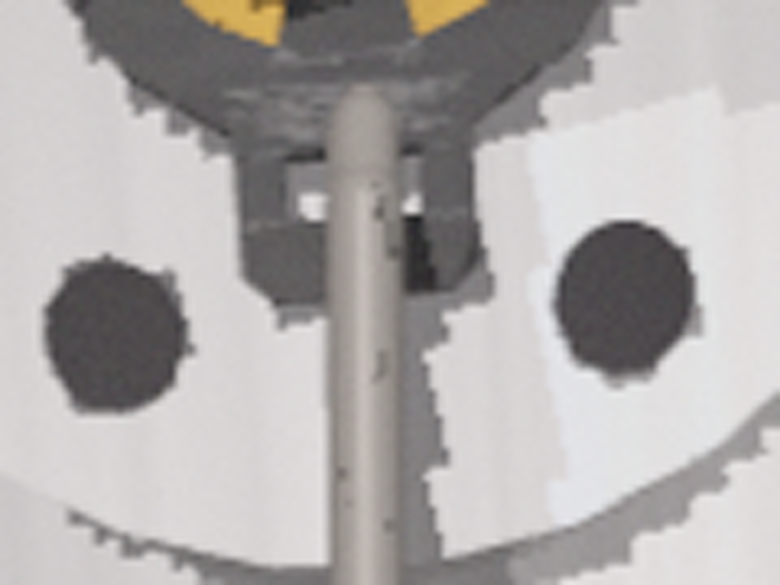

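The prong stands in the eye: white slits show on both sides of the shank at crop (312,205) and (412,203), with no upward force. I'll feel down to the pulley face.

>>> send_rows(
  motion=[
    [[0,0,-0.03,0,0,0],[0,0,0,0,0,0]],
  ],
)

```text
time: 15.05
tool_pos: [0.618, -0.0069, 0.1255]
tool_rot: [0.559, -0.433, 0.561, 0.431]
contact_force: [-0.3, -0.9, -0.5]
gripper_width: 0.149
```

>>> send_rows(
  motion=[
    [[0,0,-0.03,0,0,0],[0,0,0,0,0,0]],
  ],
)

```text
time: 15.22
tool_pos: [0.618, -0.0069, 0.1252]
tool_rot: [0.559, -0.433, 0.561, 0.431]
contact_force: [-0.2, -0.9, 1.9]
gripper_width: 0.152
```

>>> send_rows(
  motion=[
    [[0,0,-0.03,0,0,0],[0,0,0,0,0,0]],
  ],
)

```text
time: 15.38
tool_pos: [0.618, -0.0069, 0.1249]
tool_rot: [0.559, -0.433, 0.561, 0.431]
contact_force: [-0.4, -0.6, 0.5]
gripper_width: 0.149
```

>>> send_rows(
  motion=[
    [[0.01,0.05,0,0,0,0],[0,0,0,0,0,0]],
  ],
)

```text
time: 15.55
tool_pos: [0.618, -0.0067, 0.1249]
tool_rot: [0.558, -0.433, 0.561, 0.431]
contact_force: [-0.7, -2.3, 0.7]
gripper_width: 0.156
```

>>> send_rows(
  motion=[
    [[0.01,0.05,0,0,0,0],[0,0,0,0,0,0]],
  ],
)

```text
time: 15.72
tool_pos: [0.6181, -0.0064, 0.1248]
tool_rot: [0.558, -0.433, 0.561, 0.431]
contact_force: [-1.2, -4.0, -0.5]
gripper_width: 0.148
```

>>> send_rows(
  motion=[
    [[0.01,0.05,0,0,0,0],[0,0,0,0,0,0]],
  ],
)

```text
time: 15.88
tool_pos: [0.6181, -0.0062, 0.1248]
tool_rot: [0.558, -0.433, 0.561, 0.431]
contact_force: [-0.3, -6.2, -0.4]
gripper_width: 0.15
```

>>> send_rows(
  motion=[
    [[0.005,0.025,0,0,0,0],[0,0,0,0,0,0]],
  ],
)

```text
time: 16.05
tool_pos: [0.6181, -0.0061, 0.1247]
tool_rot: [0.558, -0.433, 0.561, 0.431]
contact_force: [-0.8, -6.4, -0.1]
gripper_width: 0.149
```

>>> send_rows(
  motion=[
    [[0.005,0.025,0,0,0,0],[0,0,0,0,0,0]],
  ],
)

```text
time: 16.22
tool_pos: [0.6182, -0.006, 0.1248]
tool_rot: [0.558, -0.433, 0.561, 0.431]
contact_force: [-1.0, -6.2, -1.2]
gripper_width: 0.153
```

>>> send_rows(
  motion=[
    [[0.005,0.025,0,0,0,0],[0,0,0,0,0,0]],
  ],
)

```text
time: 16.38
tool_pos: [0.6182, -0.0059, 0.1247]
tool_rot: [0.558, -0.433, 0.561, 0.431]
contact_force: [-1.4, -6.9, -1.1]
gripper_width: 0.147
```

>>> send_rows(
  motion=[
    [[0.005,0.025,0,0,0,0],[0.005,0.025,0,0,0,0],[0.005,0.025,0,0,0,0]],
  ],
)

```text
time: 16.63
tool_pos: [0.6183, -0.0053, 0.1247]
tool_rot: [0.558, -0.433, 0.562, 0.431]
contact_force: [-0.3, -6.3, -0.4]
gripper_width: 0.15
```

```bash
python3 look.py w10 ring_eye
python3 - <<'E'
from h import *
save(np.load('w10.npy'),'w10c.png',(200,0,320,90),6.5)
E
```

```text
16.6333 [ 0.6183 -0.0053  0.1247] zaxis az 75.34 down [-0.0018 -0.0062 -1.    ] F [-0.3  -6.25 -0.41] w 0.15 j [-0.13  0.12  1.72 -0.01  1.3  -3.01]
ring_eye 0.92 [ 0.5934 -0.101   0.119 ] [257.1  27.3]
```

View pics/w10c.png

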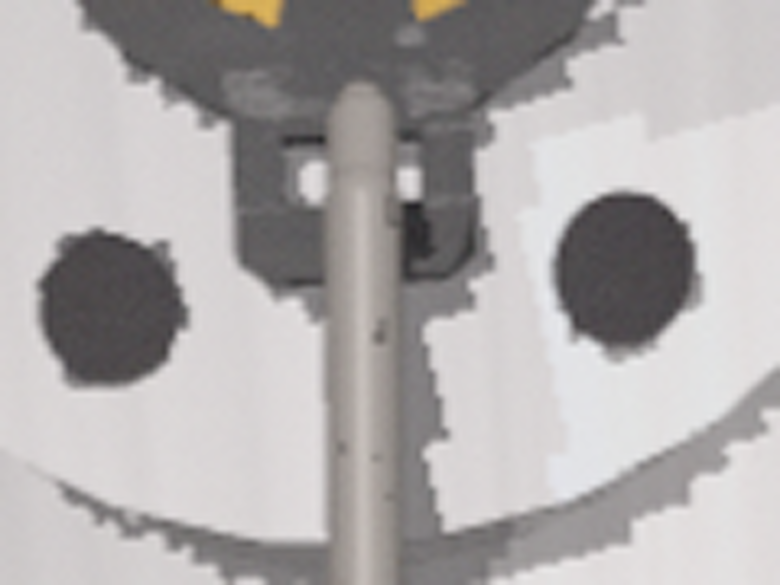

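>>> send_rows(
  motion=[
    [[0.007,0.035,0,0,0,0],[0.007,0.035,0,0,0,0],[0.007,0.035,0,0,0,0],[0.007,0.035,0,0,0,0]],
  ],
)

```text
time: 17.07
tool_pos: [0.6186, -0.004, 0.1247]
tool_rot: [0.558, -0.433, 0.562, 0.431]
contact_force: [-1.6, -6.8, -0.2]
gripper_width: 0.15
```

>>> send_rows(
  motion=[
    [[0.007,0.035,0,0,0,0],[0.007,0.035,0,0,0,0],[0.007,0.035,0,0,0,0],[0.007,0.035,0,0,0,0]],
  ],
)

```text
time: 17.4
tool_pos: [0.6188, -0.0025, 0.1247]
tool_rot: [0.558, -0.433, 0.562, 0.431]
contact_force: [-2.3, -7.3, -0.5]
gripper_width: 0.15
```

>>> send_rows(
  motion=[
    [[0.007,0.035,0,0,0,0],[0.007,0.035,0,0,0,0],[0.007,0.035,0,0,0,0],[0.007,0.035,0,0,0,0]],
  ],
)

```text
time: 17.73
tool_pos: [0.6191, -0.0009, 0.1247]
tool_rot: [0.558, -0.433, 0.562, 0.431]
contact_force: [-1.2, -6.5, -0.4]
gripper_width: 0.152
```

>>> send_rows(
  motion=[
    [[0.007,0.035,0,0,0,0],[0.007,0.035,0,0,0,0],[0.007,0.035,0,0,0,0],[0.007,0.035,0,0,0,0]],
  ],
)

```text
time: 18.07
tool_pos: [0.6195, 0.0008, 0.1247]
tool_rot: [0.558, -0.433, 0.561, 0.431]
contact_force: [-0.8, -5.9, -0.1]
gripper_width: 0.155
```

>>> send_rows(
  motion=[
    [[0.007,0.035,0,0,0,0],[0.007,0.035,0,0,0,0],[0.007,0.035,0,0,0,0]],
  ],
)

```text
time: 18.32
tool_pos: [0.6198, 0.0024, 0.1248]
tool_rot: [0.558, -0.433, 0.561, 0.431]
contact_force: [-0.7, -4.1, -0.5]
gripper_width: 0.149
```

>>> send_rows(
  motion=[
    [[0.007,0.035,0,0,0,0],[0.007,0.035,0,0,0,0],[0.007,0.035,0,0,0,0]],
  ],
)

```text
time: 18.57
tool_pos: [0.6202, 0.0041, 0.1249]
tool_rot: [0.559, -0.433, 0.561, 0.432]
contact_force: [-0.6, -3.5, -1.4]
gripper_width: 0.15
```

```bash
python3 look.py w11 ring_eye
python3 - <<'E'
from h import *
save(np.load('w11.npy'),'w11c.png',(200,0,320,90),6.5)
E
```

```text
18.5667 [0.6202 0.0041 0.1249] zaxis az 75.35 down [-9.e-04 -3.e-03 -1.e+00] F [-0.61 -3.47 -1.39] w 0.15 j [-0.11  0.13  1.72 -0.    1.3  -3.  ]
ring_eye 0.61 [ 0.5936 -0.0898  0.1181] [262.   31.2]
```

View pics/w11c.png

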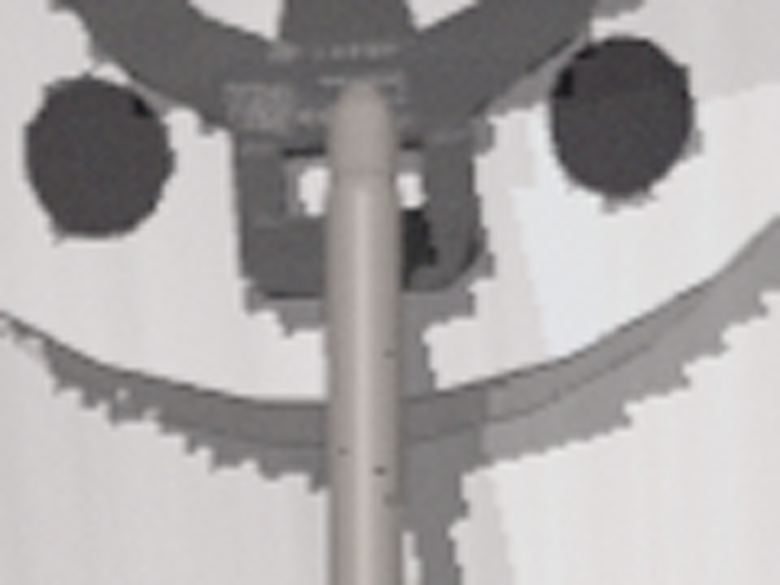

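>>> send_rows(
  motion=[
    [[0.008,0.04,0,0,0,0],[0.008,0.04,0,0,0,0],[0.008,0.04,0,0,0,0],[0.008,0.04,0,0,0,0]],
  ],
)

```text
time: 19.0
tool_pos: [0.6205, 0.0057, 0.125]
tool_rot: [0.559, -0.433, 0.561, 0.431]
contact_force: [-0.3, -2.5, -0.5]
gripper_width: 0.151
```

>>> send_rows(
  motion=[
    [[0.01,0.05,0,0,0,0],[0.01,0.05,0,0,0,0],[0.01,0.05,0,0,0,0],[0.01,0.05,0,0,0,0]],
  ],
)

```text
time: 19.33
tool_pos: [0.6209, 0.0077, 0.125]
tool_rot: [0.559, -0.433, 0.56, 0.432]
contact_force: [0.2, -0.3, -0.2]
gripper_width: 0.151
```

>>> send_rows(
  motion=[
    [[0.01,0.05,0,0,0,0],[0.01,0.05,0,0,0,0],[0.01,0.05,0,0,0,0],[0.01,0.05,0,0,0,0]],
  ],
)

```text
time: 19.67
tool_pos: [0.6213, 0.0101, 0.1249]
tool_rot: [0.559, -0.433, 0.56, 0.432]
contact_force: [0.3, 2.6, -0.0]
gripper_width: 0.147
```

```bash
python3 look.py w12 ring_eye,ring_center,axle_top
python3 - <<'E'
from h import *
save(np.load('w12.npy'),'w12c.png',(180,0,340,100),5)
E
```

```text
19.6667 [0.6213 0.0101 0.1249] zaxis az 75.37 down [-8.0e-04 -2.4e-03 -1.0e+00] F [ 0.33  2.6  -0.01] w 0.147 j [-0.1   0.13  1.71 -0.    1.3  -2.99]
ring_eye 0.83 [ 0.5988 -0.0817  0.1157] [254.2  39.6]
```

View pics/w12c.png

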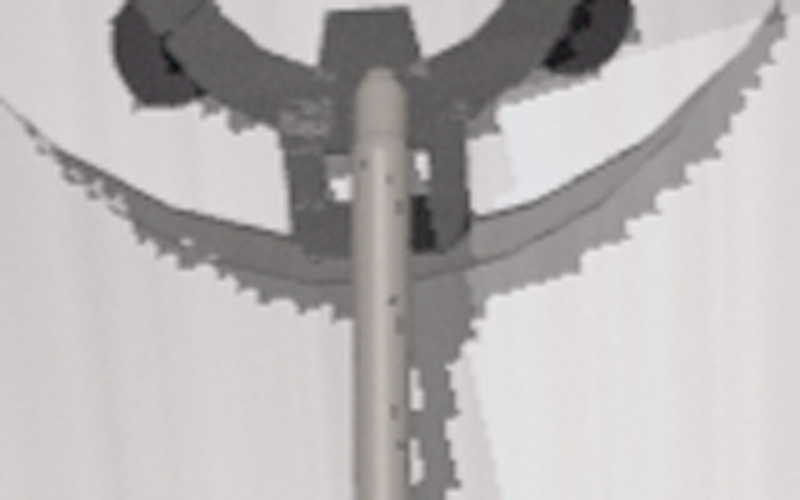

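>>> send_rows(
  motion=[
    [[0.01,0.05,0,0,0,0],[0.01,0.05,0,0,0,0],[0.01,0.05,0,0,0,0],[0.01,0.05,0,0,0,0]],
  ],
)

```text
time: 20.2
tool_pos: [0.6217, 0.0108, 0.125]
tool_rot: [0.558, -0.433, 0.561, 0.431]
contact_force: [-0.3, 0.4, 0.2]
gripper_width: 0.148
```

>>> send_rows(
  motion=[
    [[0.01,0.05,0,0,0,0],[0.01,0.05,0,0,0,0],[0.01,0.05,0,0,0,0],[0.01,0.05,0,0,0,0]],
  ],
)

```text
time: 20.53
tool_pos: [0.6221, 0.013, 0.125]
tool_rot: [0.558, -0.433, 0.561, 0.431]
contact_force: [-0.1, 0.3, 0.0]
gripper_width: 0.148
```

```bash
python3 look.py w13 ring_eye,ring_center,axle_top
python3 - <<'E'
from h import *
save(np.load('w13.npy'),'w13c.png',(180,0,340,100),5)
E
```

```text
20.5333 [0.6221 0.013  0.125 ] zaxis az 75.34 down [-0.001  -0.0044 -1.    ] F [-0.05  0.29  0.05] w 0.148 j [-0.1   0.13  1.71 -0.    1.3  -2.98]
ring_eye 0.74 [ 0.5975 -0.0791  0.1145] [258.5  38.7]
```

View pics/w13c.png

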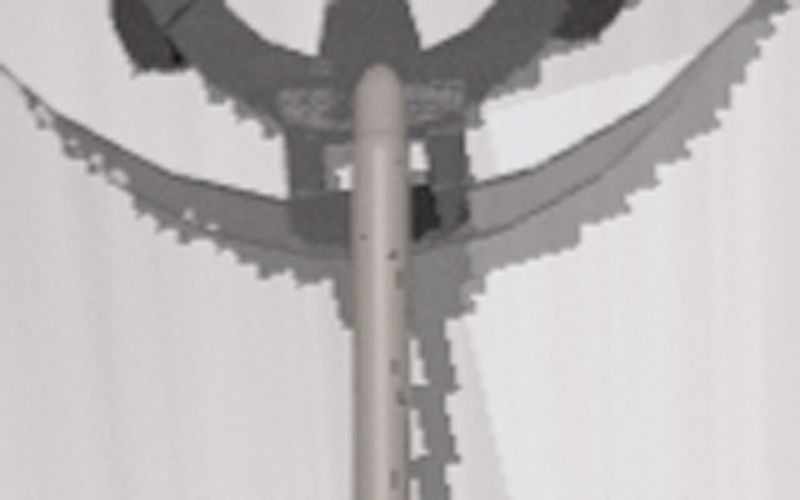

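>>> send_rows(
  motion=[
    [[0.01,0.05,0,0,0,0],[0.01,0.05,0,0,0,0],[0.01,0.05,0,0,0,0],[0.01,0.05,0,0,0,0],[0.01,0.05,0,0,0,0],[0.01,0.05,0,0,0,0]],
  ],
)

```text
time: 21.23
tool_pos: [0.6227, 0.0164, 0.125]
tool_rot: [0.559, -0.433, 0.561, 0.431]
contact_force: [0.6, 0.1, 0.1]
gripper_width: 0.153
```

>>> send_rows(
  motion=[
    [[0.01,0.05,0,0,0,0],[0.01,0.05,0,0,0,0],[0.01,0.05,0,0,0,0],[0.01,0.05,0,0,0,0],[0.01,0.05,0,0,0,0],[0.01,0.05,0,0,0,0]],
  ],
)

```text
time: 21.73
tool_pos: [0.6233, 0.0194, 0.1251]
tool_rot: [0.559, -0.433, 0.561, 0.431]
contact_force: [-0.4, -0.1, -0.7]
gripper_width: 0.15
```

>>> send_rows(
  motion=[
    [[0.012,0.06,0,0,0,0],[0.012,0.06,0,0,0,0],[0.012,0.06,0,0,0,0],[0.012,0.06,0,0,0,0],[0.012,0.06,0,0,0,0],[0.012,0.06,0,0,0,0],[0.012,0.06,0,0,0,0]],
  ],
)

```text
time: 22.32
tool_pos: [0.6241, 0.0236, 0.1249]
tool_rot: [0.559, -0.433, 0.561, 0.431]
contact_force: [-0.0, -0.5, -0.8]
gripper_width: 0.147
```

```bash
python3 look.py w14 ring_eye,ring_center,axle_top
python3 - <<'E'
from h import *
save(np.load('w14.npy'),'w14c.png',(180,0,340,100),5)
im=manip.grab_frame('side');save(im,'side14.png',(230,100,340,190),7)
E
```

```text
22.3167 [0.6241 0.0236 0.1249] zaxis az 75.35 down [-0.001  -0.0035 -1.    ] F [-0.01 -0.53 -0.79] w 0.147 j [-0.08  0.14  1.7  -0.    1.3  -2.96]
ring_eye 0.68 [ 0.6025 -0.0791  0.1121] [245.9  16. ]
```

View pics/w14c.png

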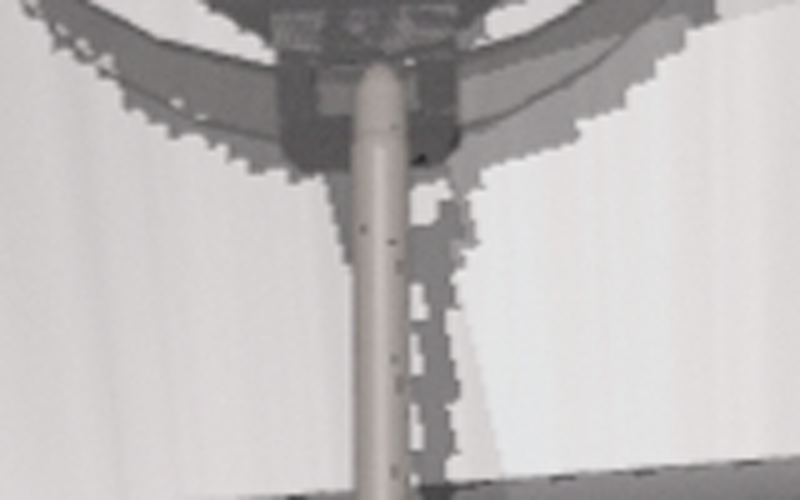

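View pics/side14.png

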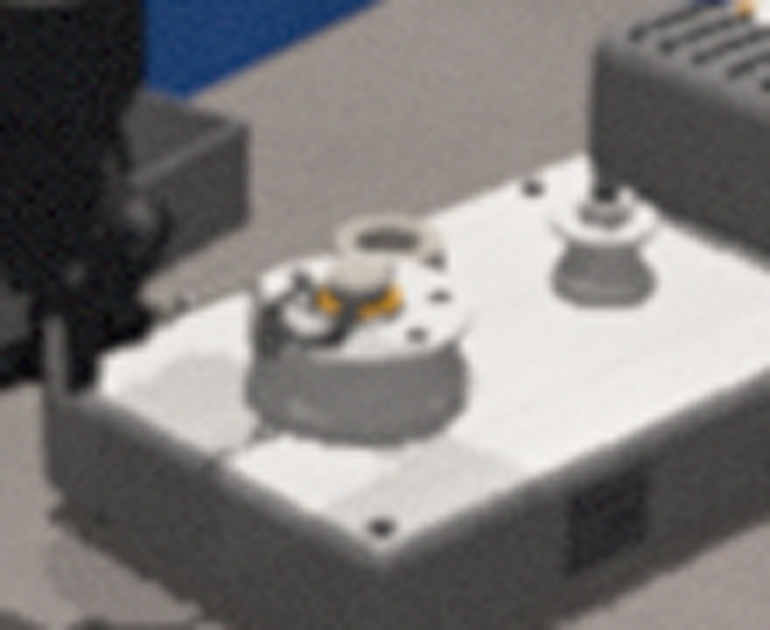

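Run:
```python
from h import *
T=np.load('w14_T.npy');s=manip.state();im=np.load('w14.npy')
e=ray('wrist',(253,18.5),.1135,T);print(e, 'dist from start eye',np.hypot(e[0]-.594,e[1]+.1023))
c=cv2.cvtColor(im[0:46,225:282],cv2.COLOR_RGB2BGR);cv2.imwrite('pics/w14z.png',cv2.resize(c,None,fx=12,fy=12,interpolation=cv2.INTER_NEAREST))
M=Rq(s['tool_rot']);tp=np.array(s['tool_pos'])
P=tp-M[:,2]*.0992; P=P+M[:,0]*(P[2]-.1135); print(P,proj('wrist',P,T))
w=np.load('w13_T.npy');print(ray('wrist',(254.,33),.118,w))
```

```text
[ 0.59979107 -0.07703609  0.1135    ] dist from start eye 0.025919137143940237
[ 0.59902056 -0.07245733  0.11350008] [257.30689232  29.03237938]
[ 0.59901332 -0.08113851  0.118     ]
```

View pics/w14z.png

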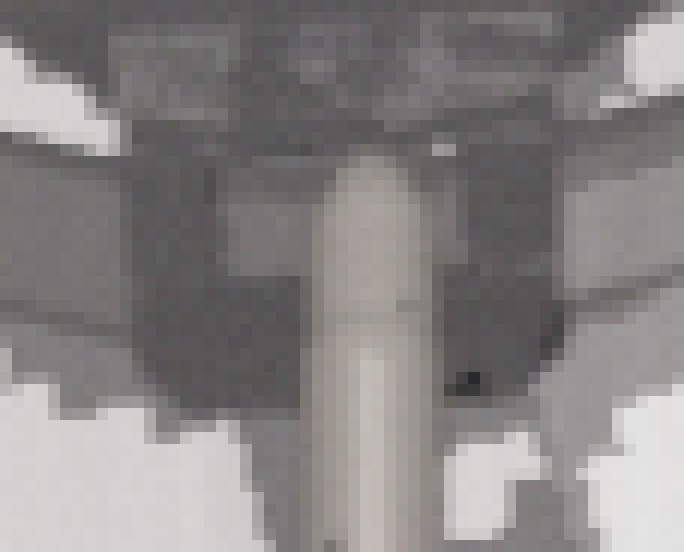

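The ring has slipped off the tip: the eye is now at px (253,18) and the prong stands about 4.5 mm outside it, over the bar. I'll lift and look from the side.

>>> send_rows(
  motion=[
    [[0,0,0.3,0,0,0],[0,0,0.8,0,0,0],[0,0,1.4,0,0,0],[0,0,1.4,0,0,0],[0.8,-0.6,1.1,0,0,0],[1.0,-1,0,0,0,0],[1.0,-1,0,0,0,0],[0.5,-0.6,0,0,0,0],[0,0,0,0,0,0],[0,0,0,0,0,0]],
  ],
)

```text
time: 23.4
tool_pos: [0.6568, -0.009, 0.1737]
tool_rot: [0.558, -0.432, 0.561, 0.432]
contact_force: [1.0, 0.4, -0.2]
gripper_width: 0.148
```

```bash
python3 look.py w15 ring_eye,ring_center,axle_top
python3 - <<'E'
from h import *
save(np.load('w15.npy'),'w15c.png',(190,0,350,120),5)
im=manip.grab_frame('side');save(im,'side15.png',(230,100,340,190),7)
E
```

```text
23.4 [ 0.6568 -0.009   0.1737] zaxis az 75.29 down [-0.0032 -0.0031 -1.    ] F [ 0.98  0.44 -0.21] w 0.148 j [-0.13  0.17  1.59 -0.    1.39 -3.01]
ring_eye 0.64 [ 0.6012 -0.0778  0.1114] [316.   80.7]
```

View pics/w15c.png

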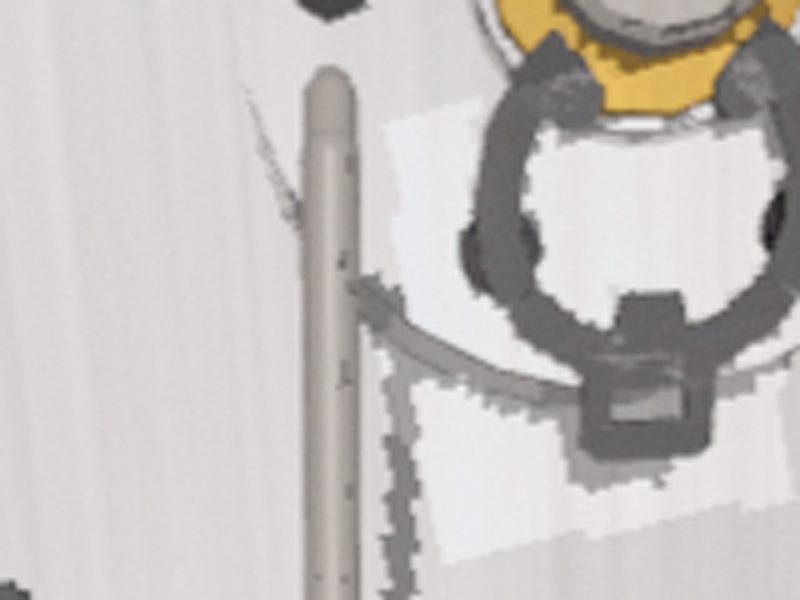

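View pics/side15.png

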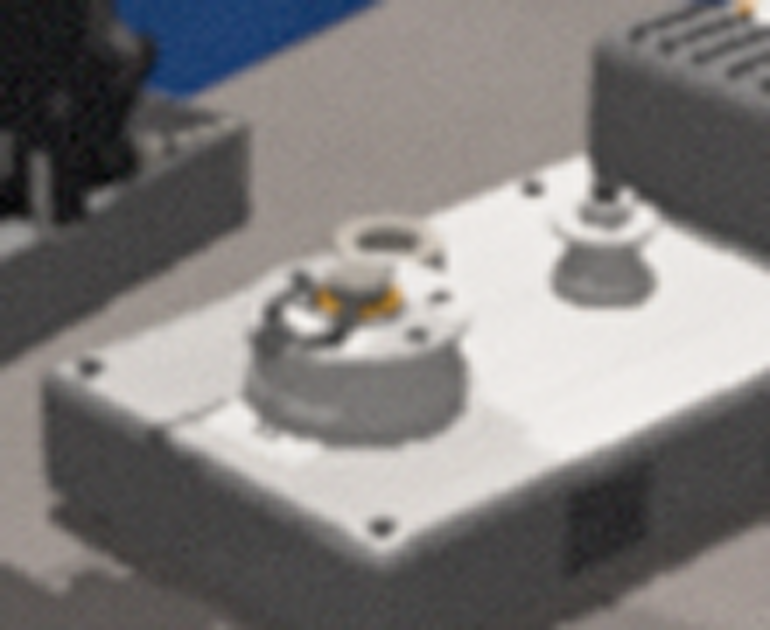

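Run:
```python
from h import *
T=np.load('w15_T.npy')
px=lambda x,y:(190+x/5,y/5)
for z in(.111,.1125,.114):
  e=ray('wrist',px(648,405),z,T);print(z,e.round(4),np.hypot(e[0]-.594,e[1]+.1023).round(4))
t=ray('wrist',px(652,295),.116,T);print('tongue',t.round(4))
# axle top centre guess: eye0-24.5*dir(78.5)
a=np.radians(78.5);ax=np.array([.594-.0245*np.cos(a),-.1023-.0245*np.sin(a)]);print('axle',ax)
e=ray('wrist',px(648,405),.1125,T)
# axle edge nearest (28dia) at z .127, bottom arc row ~47 crop
b=ray('wrist',px(665,47),.127,T);print('axle edge',b.round(4),'pred',ax+.014*np.array([np.cos(a),np.sin(a)]))
# washer edge (19) z .117: crop row 113
b=ray('wrist',px(662,113),.117,T);print('washer edge',b.round(4),'pred',ax+.019*np.array([np.cos(a),np.sin(a)]))
b=ray('wrist',px(660,388),.111,T);print('pulley edge',b.round(4),'pred',ax+.048*np.array([np.cos(a),np.sin(a)]))
```

```text
0.111 [ 0.599  -0.0771  0.111 ] 0.0257
0.1125 [ 0.5993 -0.0771  0.1125] 0.0258
0.114 [ 0.5996 -0.077   0.114 ] 0.0259
tongue [ 0.597 -0.089  0.116]
axle [ 0.58911549 -0.12630816]
axle edge [ 0.593  -0.1123  0.127 ] pred [ 0.59190664 -0.11258921]
washer edge [ 0.5922 -0.1077  0.117 ] pred [ 0.59290348 -0.10768959]
pulley edge [ 0.5971 -0.0787  0.111 ] pred [ 0.59868515 -0.07927177]
```

>>> send_rows(
  motion=[
    [[0.3,-1,0.8,0,0,0],[0.3,-1,0.8,0,0,0],[0.3,-1,0.8,0,0,0],[0,0,0,0,0,0],[0,0,0,0,0,0]],
  ],
)

```text
time: 24.07
tool_pos: [0.6671, -0.0396, 0.2008]
tool_rot: [0.56, -0.433, 0.56, 0.43]
contact_force: [-0.1, 0.6, -0.4]
gripper_width: 0.149
```

```bash
python3 look.py w16 ring_eye,ring_center,axle_top
python3 - <<'E'
from h import *
save(np.load('w16.npy'),'w16c.png',(210,0,370,120),5)
for n in('side','top'):
  manip.grab_frame(n);T=c2w(n)
  for q in('ring_center','ring_eye','axle_top'):
    for d in manip.landmark_of(q,n)[:2]:print(n,q,round(d['confidence'],2),(T@np.r_[d['centre'],1])[:3].round(4))
E
```

```text
24.0667 [ 0.6671 -0.0396  0.2008] zaxis az 75.26 down [ 0.0019 -0.0039 -1.    ] F [-0.11  0.58 -0.4 ] w 0.149 j [-0.17  0.17  1.54 -0.    1.43 -3.05]
ring_eye 0.72 [ 0.5987 -0.0765  0.1109] [336.2 123.4]
ring_eye 0.48 [ 0.5886 -0.1257  0.1274] [343.4  43.9]
ring_center 0.9 [ 0.5932 -0.0964  0.1135] [339.4  93.4]
axle_top 0.66 [ 0.5876 -0.1271  0.128 ] [344.8  41. ]
side ring_center 0.72 [ 0.5862 -0.129   0.002 ]
side ring_center 0.52 [ 0.3422  0.1973 -0.0016]
side ring_eye 0.6 [ 0.5927 -0.1282  0.1267]
side ring_eye 0.47 [ 0.6011 -0.0737  0.1132]
side axle_top 0.8 [ 0.593  -0.1272  0.1268]
top axle_top 0.66 [ 0.5862 -0.1257  0.1282]
```

View pics/w16c.png

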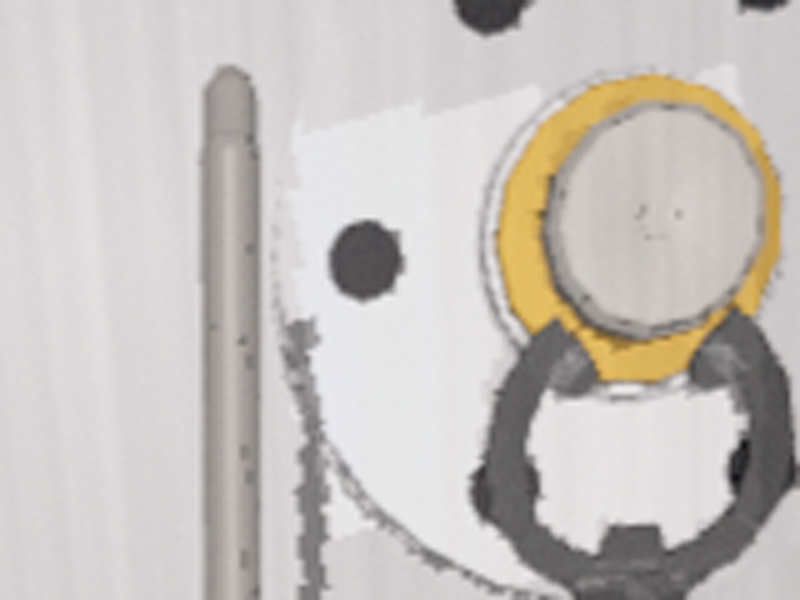

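Run:
```python
from h import *
T=np.load('w16_T.npy');im=np.load('w16.npy')
save(im,'w16d.png',(290,60,380,150),8)
a=ray('wrist',(210+657/5,215/5),.127,T);print('axle',a)
np.save('ax.npy',a)
```

```text
axle [ 0.5895781  -0.12659427  0.127     ]
```

View pics/w16d.png

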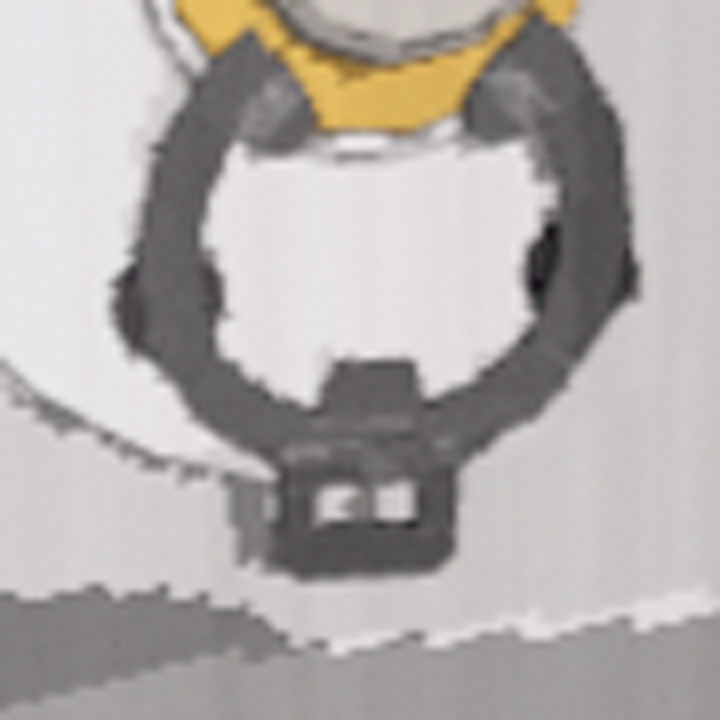

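Run:
```python
from h import *
T=np.load('w16_T.npy');a=np.load('ax.npy')
f=lambda x,y,z:ray('wrist',(290+x/8,60+y/8),z,T)
for nm,p,r in(('eye',f(365,503,.1125),24.5),('outer',f(362,577,.111),31),('tongue',f(372,362,.116),12)):
  d=np.hypot(*(p-a)[:2])*1e3;print(nm,p.round(4),d.round(1),'->ring offset',round(d-r,1))
l=f(138,250,.1145);r=f(628,250,.1145);print('mid outer',(l+r)/2,np.linalg.norm(l-r))
# leftmost/rightmost
```

```text
eye [ 0.5994 -0.0772  0.1125] 50.3 ->ring offset 25.8
outer [ 0.6006 -0.0706  0.111 ] 57.0 ->ring offset 26.0
tongue [ 0.5972 -0.0893  0.116 ] 38.1 ->ring offset 26.1
mid outer [ 0.59420187 -0.09817726  0.1145    ] 0.042394029178253995
```

All three ring features put its centre about 26 mm from the axle's axis, and it lies still. In the crop the eye is at (365,503) and the jaw tips rest on the brass washer. The pick goes back now.

>>> send_rows(
  motion=[
    [[-0.3,1.2,0,0,0,0],[-0.5,2.5,0,0,0,0.008],[-0.6,3.4,0,0,0,0.015],[-0.6,3.5,0,0,0,0.015],[-0.6,3.5,0,0,0,0.015],[-0.6,3.5,0,0,0,0.015],[-0.6,3.5,0,0,0,0.015],[-0.6,3.5,0,0,0,0.015],[-0.6,3.5,0,0,0,0.015],[-0.6,3.5,0,0,0,0.015],[-0.6,3.0,0,0,0,0.015],[-0.5,2.0,0,0,0,0.015]],
  ],
)

```text
time: 25.67
tool_pos: [0.5975, 0.3313, 0.1991]
tool_rot: [0.522, -0.476, 0.524, 0.475]
contact_force: [1.2, -0.0, -0.6]
gripper_width: 0.149
```

>>> send_rows(
  motion=[
    [[-0.18,1.0,0,0,0,0],[0,0,0,0,0,0],[0,0,0,0,0,0],[0,0,0,0,0,0]],
  ],
)

```text
time: 26.0
tool_pos: [0.5976, 0.3365, 0.1989]
tool_rot: [0.523, -0.476, 0.525, 0.474]
contact_force: [0.0, -0.6, -0.4]
gripper_width: 0.153
```

```bash
python3 look.py w17 hook_pick_mid,straight_pick_mid,rest
```

```text
26.0 [0.5976 0.3365 0.1989] zaxis az 84.33 down [-4.0e-04 -4.3e-03 -1.0e+00] F [ 0.   -0.63 -0.35] w 0.153 j [ 0.41  0.21  1.49 -0.    1.44 -2.64]
hook_pick_mid 0.84 [0.5959 0.3343 0.2146] [260.9 255.3]
hook_pick_mid 0.78 [0.3999 0.5191 0.01  ] [435.5 300.6]
straight_pick_mid 0.6 [0.528  0.3446 0.0511] [331.3 178.4]
rest 0.95 [ 0.5587  0.3395 -0.0012] [292.6 165.6]
```

View pics/w17.png

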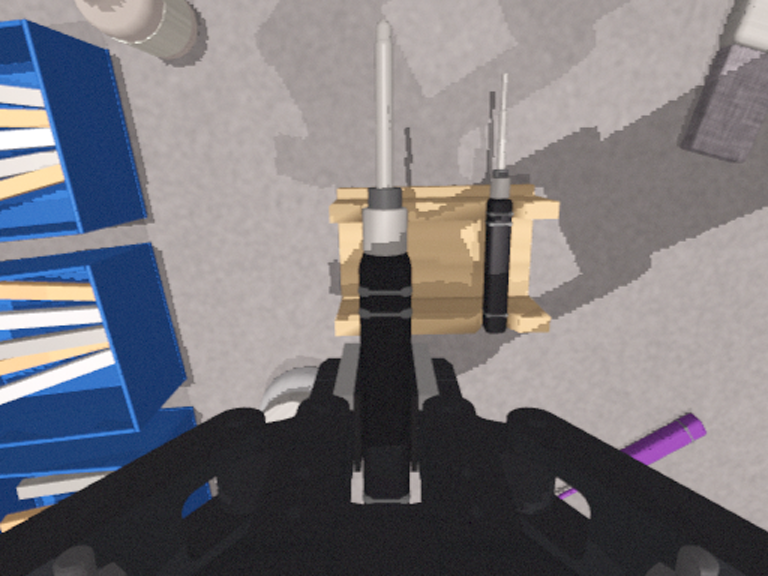

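>>> send_rows(
  motion=[
    [[0.07,0.07,-1.5,0,0,0],[0,0,-2.2,0,0,0],[0,0,-2.2,0,0,0],[0,0,-2.2,0,0,0],[0,0,-2.2,0,0,0],[0,0,-1.8,0,0,0],[0,0,-1.2,0,0,0],[0,0,-0.6,0,0,0],[0,0,0,0,0,0],[0,0,0,0,0,0]],
  ],
)

```text
time: 27.03
tool_pos: [0.5984, 0.3383, 0.0603]
tool_rot: [0.523, -0.476, 0.525, 0.474]
contact_force: [-0.1, 0.5, -0.1]
gripper_width: 0.151
```

```bash
python3 look.py w18
```

```text
27.0333 [0.5984 0.3383 0.0603] zaxis az 84.39 down [ 2.0e-04 -3.5e-03 -1.0e+00] F [-0.09  0.51 -0.13] w 0.151 j [ 0.41  0.34  1.58 -0.    1.22 -2.63]
```

View pics/w18.png

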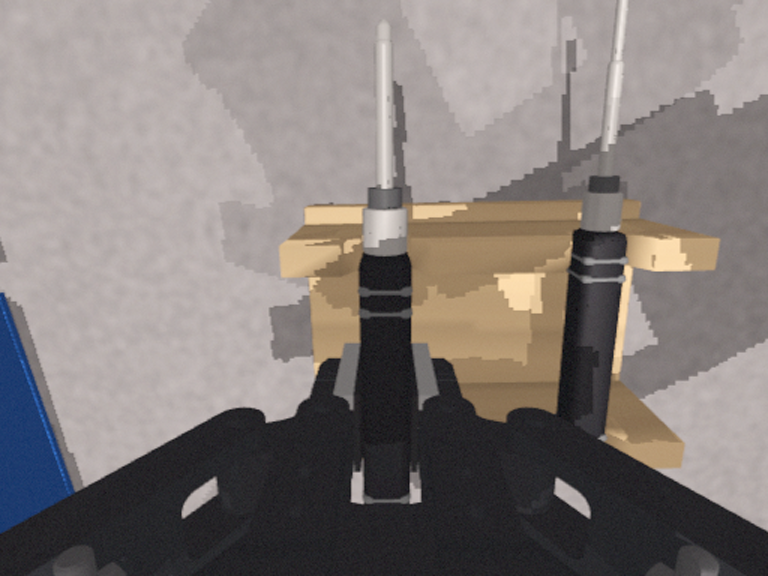

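>>> send_rows(
  motion=[
    [[0,-0.08,-0.4,0,0,0],[0,0,-0.4,0,0,0],[0,0,-0.4,0,0,0],[0,0,-0.4,0,0,0],[0,0,0,0,0,0]],
  ],
)

```text
time: 27.5
tool_pos: [0.5973, 0.3372, 0.0427]
tool_rot: [0.522, -0.476, 0.525, 0.474]
contact_force: [0.4, 0.4, -0.4]
gripper_width: 0.148
```

>>> send_rows(
  motion=[
    [[0,0,-0.3,0,0,0],[0,0,-0.3,0,0,0],[0,0,-0.3,0,0,0],[0,0,0,0,0,0],[0,0,0,0,0,0]],
  ],
)

```text
time: 27.92
tool_pos: [0.5978, 0.3374, 0.0346]
tool_rot: [0.523, -0.476, 0.525, 0.474]
contact_force: [-0.1, -0.0, 0.0]
gripper_width: 0.148
```

>>> send_rows(
  motion=[
    [[0,0,-0.1,0,0,0],[0,0,-0.1,0,0,0],[0,0,0,0,0,0]],
  ],
)

```text
time: 28.17
tool_pos: [0.598, 0.3375, 0.0329]
tool_rot: [0.523, -0.476, 0.525, 0.474]
contact_force: [-0.4, 0.6, -0.8]
gripper_width: 0.151
```

>>> send_rows(
  motion=[
    [[0,0,-0.08,0,0,0],[0,0,-0.05,0,0,0],[0,0,0,0,0,0]],
  ],
)

```text
time: 28.42
tool_pos: [0.5979, 0.3374, 0.0316]
tool_rot: [0.523, -0.476, 0.525, 0.474]
contact_force: [-0.6, -0.4, -0.1]
gripper_width: 0.147
```

```bash
python3 look.py w19
```

```text
28.4167 [0.5979 0.3374 0.0316] zaxis az 84.41 down [-5.0e-04 -3.8e-03 -1.0e+00] F [-0.57 -0.42 -0.13] w 0.147 j [ 0.41  0.38  1.59 -0.    1.18 -2.64]
```

View pics/w19.png

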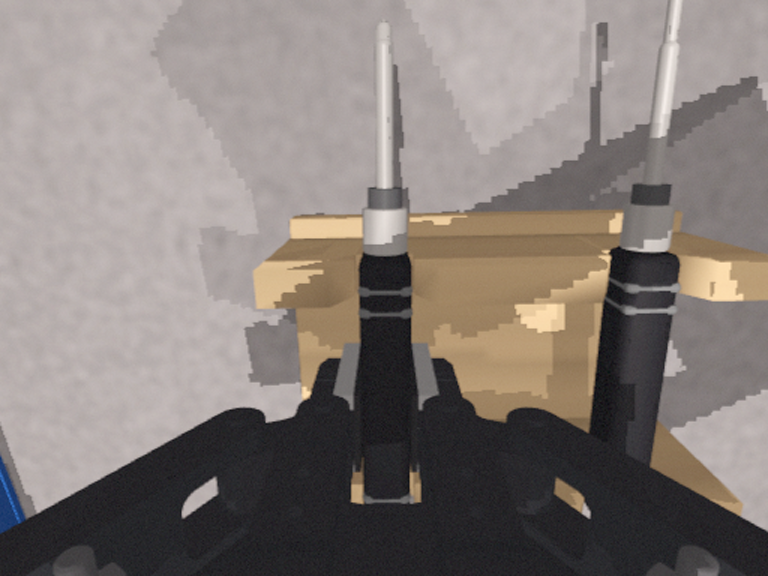

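The picture matches the one at the grasp (collet at (385,230), uprights at rows 215-305), so the handle is in its notches. I'm releasing.

>>> send_rows(
  motion=[
    [[0,0,-0.03,0,0,0],[0,0,0,0,0,0],[0,0,0,0,0,0],[0,0,0,0,0,0],[0,0,0,0,0,0],[0,0,0,0,0,0]],
  ],
  fingers=0.5,
)

```text
time: 28.97
tool_pos: [0.5981, 0.3375, 0.0315]
tool_rot: [0.523, -0.476, 0.525, 0.474]
contact_force: [-0.7, -0.6, 0.3]
gripper_width: 0.498
```

>>> send_rows(
  motion=[
    [[0,0,0.5,0,0,0],[0,0,1.5,0,0,0],[0,0,2.5,0,0,0],[0,0,3,0,0,0],[0,0,3,0,0,0],[0,0,3,0,0,0],[0,0,3,0,0,0],[0,0,2.5,0,0,0],[0,0,1,0,0,0],[0,0,0,0,0,0],[0,0,0,0,0,0],[0,0,0,0,0,0]],
  ],
)

```text
time: 29.97
tool_pos: [0.597, 0.337, 0.2289]
tool_rot: [0.522, -0.475, 0.526, 0.475]
contact_force: [0.9, -0.4, -0.4]
gripper_width: 0.499
```

```bash
python3 look.py w20 hook_pick_mid,straight_pick_mid,rest
python3 - <<'E'
from h import *
save(manip.grab_frame('side'),'side20.png',s=1.5)
T=c2w('side')
for q in('hook_pick_mid','ring','ring_center','axle_top','straight_pick_mid','bearing','oil_bottle','grease_tin'):
    for d in manip.landmark_of(q,'side')[:2]:print(q,round(d['confidence'],2),(T@np.r_[d['centre'],1])[:3].round(4))
E
```

```text
29.9667 [0.597  0.337  0.2289] zaxis az 84.4 down [-0.0037 -0.0051 -1.    ] F [ 0.89 -0.39 -0.44] w 0.499 j [ 0.41  0.2   1.46 -0.    1.49 -2.64]
hook_pick_mid 0.86 [0.4009 0.5187 0.0089] [420.3 285.8]
hook_pick_mid 0.75 [0.6007 0.3388 0.0466] [253.3 171.8]
straight_pick_mid 0.84 [0.5278 0.3451 0.0542] [324.4 172.5]
straight_pick_mid 0.52 [0.5617 0.344  0.0029] [286.8 165.2]
rest 0.94 [0.5634 0.3437 0.0024] [285.3 165. ]
hook_pick_mid 0.94 [0.2596 0.4638 0.0068]
hook_pick_mid 0.87 [0.4042 0.52   0.0041]
ring 0.62 [ 0.5979 -0.1012  0.1171]
ring_center 0.65 [ 0.5923 -0.1027  0.1132]
axle_top 0.62 [ 0.5893 -0.1279  0.1268]
straight_pick_mid 0.86 [0.5287 0.3478 0.0474]
bearing 0.6 [ 0.6496 -0.2317  0.07  ]
bearing 0.35 [ 0.5974 -0.1008  0.1165]
oil_bottle 0.96 [ 0.7268  0.1715 -0.0009]
grease_tin 0.92 [0.6686 0.457  0.0017]
```

View pics/w20.png

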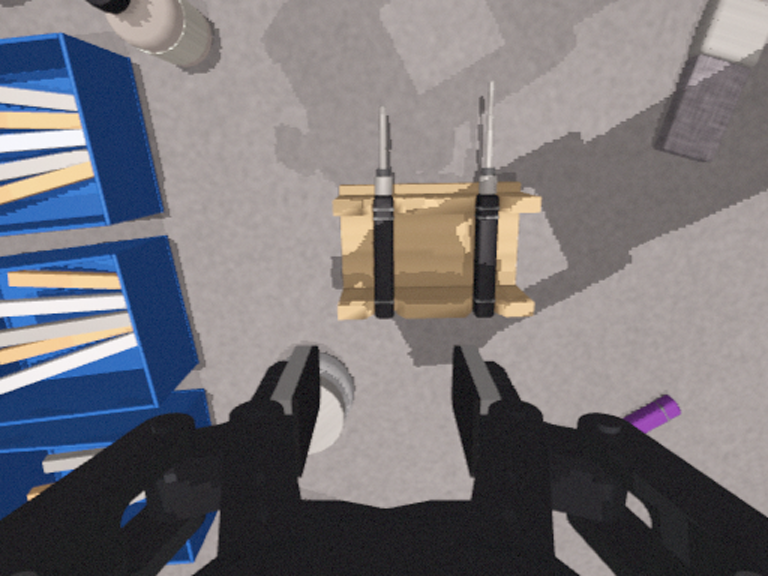

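View pics/side20.png

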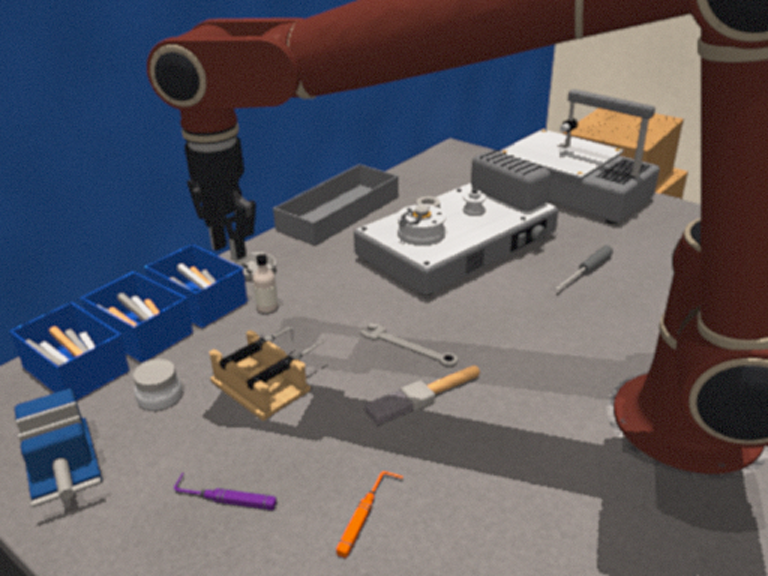

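Run:
```python
from h import *
print(manip.job_done()); print(manip.state()['time'])
```

```text
the job is handed in; nothing more can be done
None
the job is handed in; nothing more can be done
```

I drew the retaining ring off the axle with the hooked pick, put the pick back in its notches hook down, and handed the job in at about 30 s of the 61 s. No verdict was reported.

- **The pull:** the pull took about 6 to 7 N (peak reading about 7.7 N, limit 10 N), and the prong went into the eye without any clear push from the pulley face.
- **Slip near the end:** the prong slid out of the eye near the end of the draw, with the ring about 26 mm out. I did not hook it again.
- **Ring position:** the last close wrist picture shows it lying still, with its jaw tips on the washer and its lug at the pulley's edge. Its eye, outer bar and tongue put its centre 25.8 to 26.1 mm from the axle's axis. Rougher checks against the pulley, washer and axle edges gave 25.2 to 25.7 mm, and the side camera's network gave about 25 mm (good to about 4 mm). All are above the required 24 mm, but only by 1 to 2 mm.
- **Pick and other things:** the final wrist picture shows the pick in its original notches, within the few millimetres I can measure, with the gripper open and clear. The straight pick, bottle, tin, wrench, brush and screwdriver look unmoved, and I saw no sign that the bearing moved.
- **Check that disagreed:** in the final side picture the network returned only the two coloured look-alikes for the hooked pick. I confirmed the real one by eye and from the wrist camera.

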